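Refit the three-spindle sanding station

ROBOT

A 7-joint arm with a two-finger parallel gripper is mounted at the origin on the work surface. World frame = base frame: x ahead of the robot, y to its left, z up, the work surface at z = 0. Lengths are in mm, angles in rad, forces in N, time in s.
With the tool pointing down it reaches from about 400 to 875 mm from the base axis. Payload 4.4 kg.
Tool frame: the origin (TCP) lies between the finger pads; the fingertips stand 11 mm ahead of it and the grasp point (between the pads) lies 8 mm behind it; y points along the fingers, x is the direction in which the jaws open and shut, and the axes are right-handed (so a half turn about y gives the same grasp; the last joint's range is limited). The gripper opens to 85 mm and grips with 20 to 120 N. Pads are 22 mm wide; open, the fingers measure 114 mm over their backs; the gripper's body (76 mm by 85 mm) begins 54 mm behind the grasp point. The pads swing forward as they close: fully open they stand 13 mm farther back than shut.
Start: joints at [-1.216, 0.628, 0.038, 1.517, -0.027, 0.996, -0.02], TCP at [265.498, 593.32, 242.313] pointing down, gripper open.
Joint ranges: [-3.06, 3.06], [-0.37, 2.12], [-1.25, 1.32], [0.18, 2.47], [-1.1, 4.24], [0.23, 1.98], [-2.94, 2.94]. Speed limits (rad/s): [2.57, 2.57, 3.14, 3.14, 3.14, 3.14, 3.14].

INTERFACE

Orientations are given as [roll, pitch, yaw] about the fixed x, y, z axes, in that order (R = Rz(yaw) Ry(pitch) Rx(roll)).
In Python, from cell import * gives the robot as it stands.
- The arm moves only by the shell command python3 -m jog 'ROWS'. ROWS is JSON, a list of rows, each an object of numbers: "x", "y", "z": the shift along the tool's x, y, z in mm; "ax", "ay", "az": the turn, a rotation vector about the tool's x, y, z in rad; "grip": the finger opening in mm, from 0 to 85.4. In form: [{"x": .., "y": .., "z": .., "ax": .., "ay": .., "az": .., "grip": ..}, ...]. A call has 1 to 5 rows; each row is the pose to reach, as a shift and turn from the pose commanded when the call began, along the tool's axes at that moment; what a row does not reach only later rows make up. A row lasts 1/10 s, in which the tool goes at most 50 mm and 8.59 degrees, less where a joint would pass 70% of its speed; a pose out of reach is approached as far as the arm can. A call with a gripper value outside its range is refused whole. The fingers move at their own pace and stop on an object; the grip force is fixed at half the most. Time passes only in rows, so rows that repeat a pose let the fingers close. It gives the time, the measured TCP pose, the force and the opening at its end, in the units of the state.
- read_state(): the state, without advancing time (a new reading comes with each control period).
- get_image(name): name is "scene" or "top" or "wrist"; returns a dict with "color" (400x640x3 uint8, red, green, blue), "vfov" (degrees; the focal length in pixels is half the picture's height over the tangent of half this angle, whatever the lens; pixels are square), "cx", "cy" (the principal point, pixels), "camera_from_world" (4x4, takes a point from world to camera coordinates). Camera axes: x right, y down, z forward; pixel columns grow to the right and rows downward; lengths in mm; the calibration is good to about 2 mm. A picture is of the moment at which its call begins. There is no depth.
- finish_job(): hands the job in, once; it reports no verdict.
The state is a dict: "clock": time; "qpos": joint angles; "qd": joint speeds; "tau": joint torques, N m; "eef_pos": TCP position; "tool_rot": TCP orientation; "force": force on the tool from outside, world axes, zero at the start; "torque": the same for the moment, N m; "width": finger opening in mm.
Only numpy, scipy, OpenCV 4.12 (cv2) and the standard library are available. Lean on these libraries where they do the work, as an engineer would, in place of code of your own. Each camera call takes 0.05 s, during which the arm holds its last target.

TASK

Pull each worn grey-topped drum out of the sanding station and put it in the plywood scrap crate, and fit every fresh drum from the rack into the spindle of its own colour, turning it until its splines find the keys and it drops fully home. When all of that is done, swing the station's red-posted lock lever to its stop and let it spring back; leave the other things on the bench where they are.

Things in the scene. Friction and masses are not known exactly. Their poses are not given: they have to be found in the camera images.
- station: blue three-spindle sanding station fixed to the bench: housing 120 mm (its x) by 500 mm (its y) by 50 mm high. Origin under its centre, z up. Three sockets stand on its top at station y -170, -60 and +50 mm (x 0), colours in varying order; lock lever pivot at y +170 mm
- spindle_red: red spindle socket: fixed upright collar, 64 mm diameter, mouth at z +46 mm; origin on its axis at its foot, 50 mm above the bench. Bore: plain round, 31 mm wide, 18 mm deep; below it 4 keys leave a cross-shaped opening, arms 13 mm wide. The keys' turn about the axis is random and NOT given by this pose; the cross repeats every 90 deg; the drum falls in when within 8 deg
- spindle_yellow: yellow spindle socket: fixed upright collar, 64 mm diameter, mouth at z +46 mm; origin on its axis at its foot, 50 mm above the bench. Bore: plain round, 31 mm wide, 18 mm deep; below it 4 keys leave a cross-shaped opening, arms 13 mm wide. The keys' turn about the axis is random and NOT given by this pose; the cross repeats every 90 deg; the drum falls in when within 8 deg
- spindle_green: green spindle socket: fixed upright collar, 64 mm diameter, mouth at z +46 mm; origin on its axis at its foot, 50 mm above the bench. Bore: plain round, 31 mm wide, 18 mm deep; below it 4 keys leave a cross-shaped opening, arms 13 mm wide. The keys' turn about the axis is random and NOT given by this pose; the cross repeats every 90 deg; the drum falls in when within 8 deg
- drum_red: fresh brown drum, red top, 0.2 kg, stands in the rack; may be absent. Origin at the shank's lower tip, z up its axis. z 0-40 mm: splined shank, crossed bars 26x9 mm along its x and y (white cross on top shows them); 40-105: sleeve, 56 mm diameter; 105-142: round knob, 32 mm diameter. Origin above its socket's origin: 28 mm when stopped by the keys, 6 mm fully home
- drum_yellow: fresh brown drum, yellow top, 0.2 kg, stands in the rack; may be absent. Origin at the shank's lower tip, z up its axis. z 0-40 mm: splined shank, crossed bars 26x9 mm along its x and y (white cross on top shows them); 40-105: sleeve, 56 mm diameter; 105-142: round knob, 32 mm diameter. Origin above its socket's origin: 28 mm when stopped by the keys, 6 mm fully home
- drum_green: fresh brown drum, green top, 0.2 kg, stands in the rack; may be absent. Origin at the shank's lower tip, z up its axis. z 0-40 mm: splined shank, crossed bars 26x9 mm along its x and y (white cross on top shows them); 40-105: sleeve, 56 mm diameter; 105-142: round knob, 32 mm diameter. Origin above its socket's origin: 28 mm when stopped by the keys, 6 mm fully home
- worn_a: worn-out drum, grey top and greyish sleeve, same shape, size and origin as the fresh ones; may be absent; if present, at first fully home in the red spindle. It pulls straight up (shank 40 mm deep in the bore)
- worn_a_mid (a point): point on worn_a's axis at the middle of its sleeve (72 mm above the shank tip)
- worn_b: worn-out drum, grey top and greyish sleeve, same shape, size and origin as the fresh ones; may be absent; if present, at first fully home in the yellow spindle. It pulls straight up (shank 40 mm deep in the bore)
- worn_b_mid (a point): point on worn_b's axis at the middle of its sleeve (72 mm above the shank tip)
- rack: fixed wooden rack block 85 (its x) by 300 (its y) by 50 mm high, with three plain round 34 mm holes at its y -95, 0 and +95 mm in which fresh drums stand, in any order. Origin under its centre
- crate: loose open plywood scrap crate, 200 (its x) by 240 (its y) by 55 mm high, walls and floor 8 mm, 1.2 kg. Origin under its centre, z up
- lock_lever (a joint): sprung lock lever, rad: 0 at rest, 1.0 at its stop. At rest its 120 mm arm points along the station's -x (to the robot); it swings clockwise seen from above about the pivot, its red post first moving to the station's +y. About 1 N at the post starts it, 3 N holds it at the stop; it springs back when let go
- lever_grip (a point): point on the axis of the lever's red upright post (18 mm diameter, from 66 to 136 mm above the bench), 120 mm from the pivot and 108 mm above the bench; moves with the lever
- lever_pivot (a point): pivot of the lock lever, on the station, 63 mm above the bench; its x and y axes are the station's
- offcut: bystander: wood offcut 90x45x30 mm; leave it alone
- glue: bystander: yellow glue bottle, 60 mm diameter, 160 mm tall; leave it alone
- mallet: bystander: hammer lying on the left; leave it alone
- brush: bystander: brush; leave it alone
- tin: bystander: green tin, 74 mm diameter, 100 mm tall; leave it alone
- slat: bystander: wooden slat 50x220x18 mm; leave it alone
- screwdriver: bystander: screwdriver; leave it alone
Things that resemble listed ones, but are neither listed nor needed, are in the scene too. Leave any blue or purple look-alike of the drum_green alone. What is shaped like the drum_yellow but pink or turquoise is not meant.

How it is judged (in metres and radians):
On the way, in this order (a step that is already met when the one before it is completed fails the run):
1. the worn drums are in the crate and every fresh drum is fully home in the spindle of its colour (horizontal distance between drum_red and spindle_red below 0.005 m and z of drum_red in the frame of spindle_red below 0.011 m and angle between each of drum_red, drum_yellow, drum_green's own z axis and vertical below 0.1 rad and horizontal distance between drum_yellow and spindle_yellow below 0.005 m and z of drum_yellow in the frame of spindle_yellow below 0.011 m and horizontal distance between drum_green and spindle_green below 0.005 m and z of drum_green in the frame of spindle_green below 0.011 m and x of worn_a_mid in the frame of crate between -0.095 and 0.095 m and y of worn_a_mid in the frame of crate between -0.115 and 0.115 m and z of each of worn_a_mid, worn_b_mid in the frame of crate below 0.13 m and x of worn_b_mid in the frame of crate between -0.095 and 0.095 m and y of worn_b_mid in the frame of crate between -0.115 and 0.115 m), for 0.2 s.
2. the lock lever is swung to its stop (value of joint lock_lever above 0.93 rad), for 0.05 s.
3. the lock lever has sprung back (value of joint lock_lever below 0.1 rad), for 0.2 s.
At the end, for the whole second after the job is handed in: Every fresh drum present stands in the spindle of its colour, axis within 5 mm, within 5 mm of fully home and upright within 0.1 rad; each worn drum's middle is inside the crate and under 130 mm above its underside; the lever is back below 0.1 rad; all at rest (all of step 1 and linear speed of each of drum_red, drum_yellow, drum_green, worn_a, worn_b below 0.02 m/s and value of joint lock_lever below 0.1 rad); the robot touches nothing.
It fails at once if a bystander was moved more than 4 cm (distance of any of offcut, glue, mallet, brush, tin, slat, screwdriver from where it was at the start of the episode above 0.04 m).
Of worn_a, worn_b only 1 to 2 are there at a start; the rules pass over those that are not, and their reading is None.
Of drum_red, drum_yellow, drum_green only 2 to 3 are there at a start; the rules pass over those that are not, and their reading is None.
At some moment in a run one of crate may be knocked a few centimetres aside while the robot is not near it.
It also fails if it takes over 210 s, if anything falls off the work surface, if the arm or the gripper's body presses on something with over 40 N, if the wrist force passes 120 N, or if a joint passes its speed limit or range.

## Working session

There is one attempt and no reset: what is moved stays moved. The work goes in short steps, Python scripts to look and compute and a shell command to move; the robot and the scene stay as the last step left them, time stands still between calls to the robot, and variables do not carry over. Pictures are saved under pics/ and viewed, and the job is handed in when it is done.

```bash
ls; mkdir -p pics; python3 - <<'E'
from cell import *
import cv2
s=read_state()
print(s)
for n in ["scene","top","wrist"]:
    d=get_image(n)
    cv2.imwrite(f"pics/{n}0.png",d["color"][:,:,::-1])
    print(n,d["vfov"],d["cx"],d["cy"],d["camera_from_world"])
E
```

```text
pics
{'clock': 0.0, 'qpos': array([-1.21578907,  0.62929403,  0.03843738,  1.51837388, -0.02702801,
        0.99626622, -0.01998254]), 'qd': array([ 3.64441053e-05, -8.02506059e-04,  4.32377732e-04,  9.68272241e-05,
        1.40980341e-03,  4.25103208e-04,  1.54356079e-03]), 'tau': array([ 3.88884891e-04, -5.63403511e+01,  1.22620605e+00, -1.93445992e+01,
        1.10840620e-02,  1.08300606e-02, -6.90505615e-06]), 'eef_pos': array([265.24475792, 592.76964461, 241.42083756]), 'tool_rot': array([-1.57079142,  0.00182407,  1.14999486]), 'force': array([-8.11063884e-04,  1.02700225e+00, -7.09165071e-01]), 'torque': array([ 0.00665347, -0.05434984,  0.03649715]), 'width': 85.52920165723941}
scene 49.96119555962315 315.4821205425899 201.1912067604697 [[-2.88584801e-01  9.57449432e-01  3.06575390e-03  1.54960998e+02]
 [ 7.92187723e-01  2.40569152e-01 -5.60861030e-01 -3.31954604e+02]
 [-5.37733600e-01 -1.59427316e-01 -8.27904286e-01  1.74779276e+03]
 [ 0.00000000e+00  0.00000000e+00  0.00000000e+00  1.00000000e+00]]
top 47.32849699536129 325.3234779485623 201.37625353655525 [[ 4.58041516e-03 -9.99986934e-01 -2.26989451e-03 -2.63452752e+01]
 [-9.91790499e-01 -4.25276925e-03 -1.27802660e-01  5.17872555e+02]
 [ 1.27791337e-01  2.83664905e-03 -9.91797019e-01  1.66526192e+03]
 [ 0.00000000e+00  0.00000000e+00  0.00000000e+00  1.00000000e+00]]
wrist 61.98481910140784 320.68605113390294 202.55563456017933 [[ 4.07695230e-01  9.13115757e-01 -2.05255382e-03 -6.49437356e+02]
 [ 8.76912659e-01 -3.90902306e-01  2.79677628e-01 -3.56376674e+01]
 [ 2.54575701e-01 -1.15823145e-01 -9.60091772e-01  3.79800640e+02]
 [ 0.00000000e+00  0.00000000e+00  0.00000000e+00  1.00000000e+00]]
```

View pics/scene0.png

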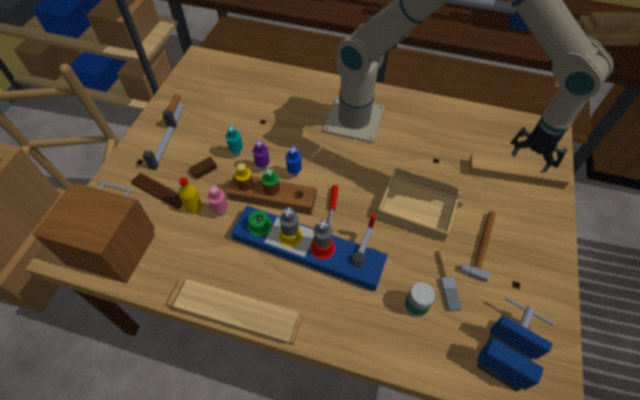

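View pics/top0.png

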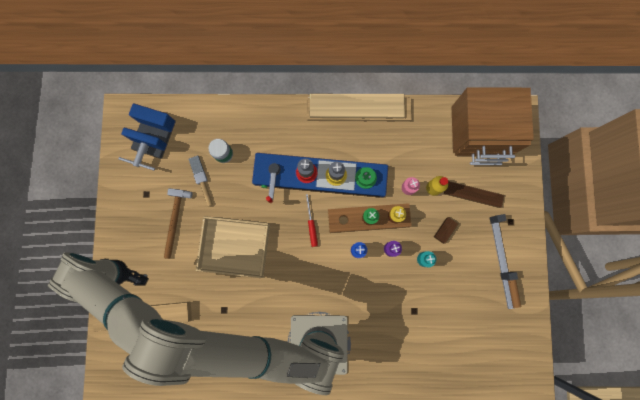

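View pics/wrist0.png

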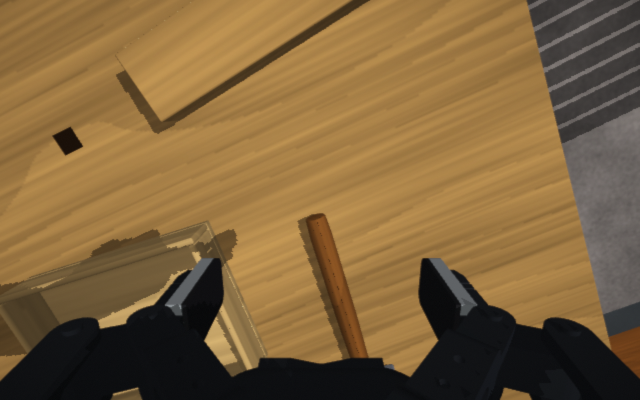

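```bash
cat > h.py <<'E'
from cell import *
import cv2, numpy as np
def cam(n):
    d=get_image(n); h=d["color"].shape[0]
    d["f"]=h/2/np.tan(np.radians(d["vfov"]/2)); return d
def proj(d,p):
    T=d["camera_from_world"]; c=T[:3,:3]@np.array(p,float)+T[:3,3]
    return np.array([d["f"]*c[0]/c[2]+d["cx"], d["f"]*c[1]/c[2]+d["cy"]])
def ray(d,u,v):
    T=d["camera_from_world"]; R=T[:3,:3]; o=-R.T@T[:3,3]
    return o, R.T@np.array([(u-d["cx"])/d["f"],(v-d["cy"])/d["f"],1])
def atz(d,u,v,z):
    o,r=ray(d,u,v); return o+r*(z-o[2])/r[2]
def crop(d,u0,v0,u1,v1,k,name):
    c=d["color"][v0:v1,u0:u1,::-1]
    cv2.imwrite(f"pics/{name}.png",cv2.resize(c,None,fx=k,fy=k,interpolation=cv2.INTER_CUBIC))
def toolR():
    from scipy.spatial.transform import Rotation as Ro
    return Ro.from_euler('xyz',read_state()["tool_rot"]).as_matrix()
def totool(p):   # shift in tool axes to bring TCP to world p
    return toolR().T@(np.array(p)-read_state()["eef_pos"])
E
python3 - <<'E'
from h import *
d=cam("top"); crop(d,240,140,440,280,4,"t1"); crop(d,180,140,300,290,4,"t3")
d=cam("scene"); crop(d,210,120,410,290,4,"s1")
E
```

```text
(no output)
```

View pics/t1.png

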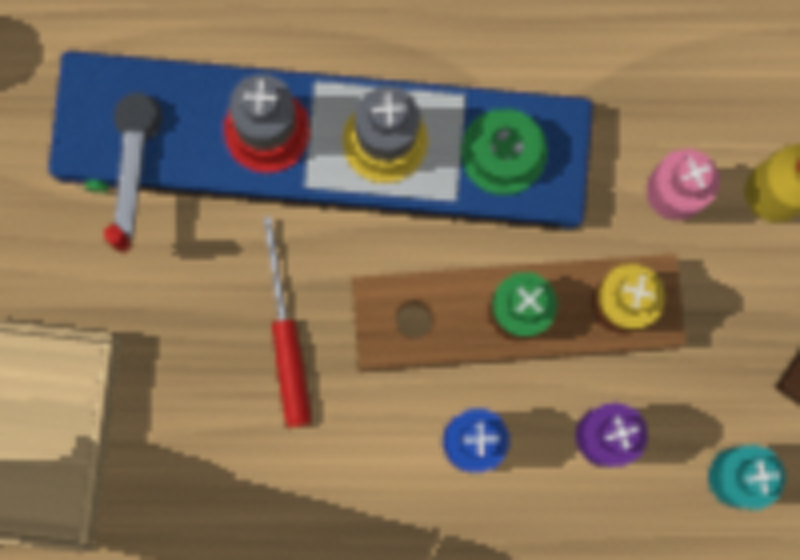

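View pics/t3.png

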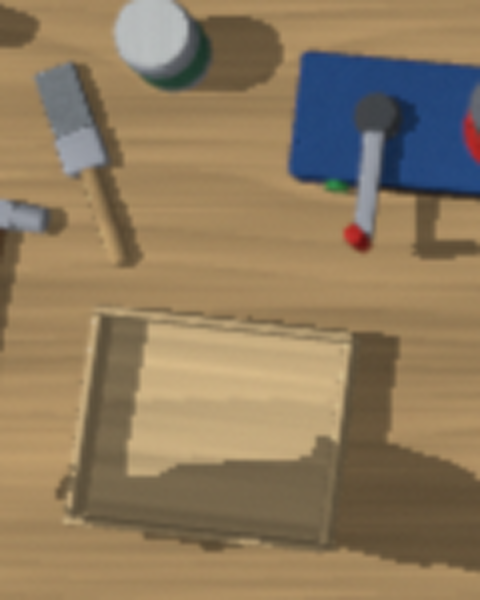

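View pics/s1.png

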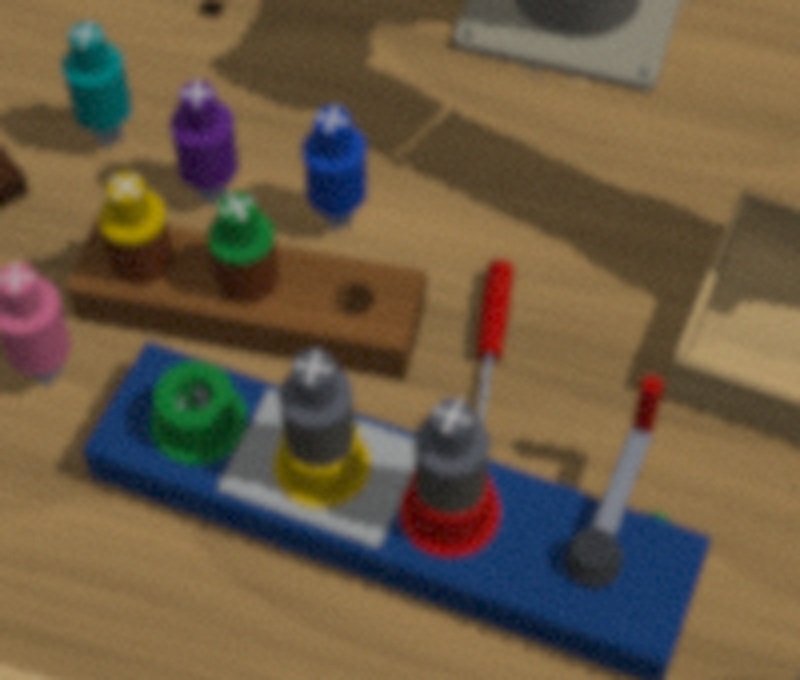

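```bash
python3 - <<'E'
from h import *
d=cam("top"); s=cam("scene")
P=lambda u,v:(240+u/4,140+v/4)
Q=lambda u,v:(210+u/4,120+v/4)
def tri(a,b):
    o1,r1=ray(d,*a);o2,r2=ray(s,*b)
    A=np.stack([r1,-r2],1);t=np.linalg.lstsq(A,o2-o1,rcond=None)[0]
    p,q=o1+r1*t[0],o2+r2*t[1]; return ((p+q)/2).round(1),np.linalg.norm(p-q).round(1)
for n,a,b,z in [("worn_a",(261,98),(452,413),198),("worn_b",(390,107),(315,367),198),("yel",(638,293),(127,187),152),("grn",(529,301),(237,209),152),("gsock",(507,143),(198,400),96),("post",(117,230),(652,384),136),("blue",(480,440),(333,120),142)]:
    print(n,atz(d,*P(*a),z).round(1)[:2],atz(s,*Q(*b),z).round(1)[:2],tri(P(*a),Q(*b)))
print("station corners z50",[atz(d,*P(*a),50).round(0)[:2] for a in [(66,52),(592,98),(582,220),(52,175)]])
print("crate z55",[atz(d,180+a/4,140+b/4,55).round(0)[:2] for a,b in [(97,310),(352,333),(330,545),(68,520)]])
R=toolR();print(R.round(3))
E
```

```text
worn_a [622.6  44.2] [624.9  48.6] (array([623. ,  46.2, 194. ]), np.float64(3.7))
worn_b [615.3 -65.3] [616.3 -58.8] (array([615.1, -62.5, 194.9]), np.float64(5.9))
yel [ 462.5 -280.2] [ 467.  -275.4] (array([ 462.7, -279.8,  145.4]), np.float64(3.1))
grn [ 455.2 -186.3] [ 462.2 -180.7] (array([ 455.7, -185.7,  142.3]), np.float64(3.1))
gsock [ 603.8 -173.3] [ 612.2 -163.6] (array([ 605.3, -171.3,   82. ]), np.float64(6.6))
post [517.6 171.9] [518.5 179.8] (array([517.4, 176.1, 132.7]), np.float64(7.5))
blue [ 336.2 -144.2] [ 340.6 -139.1] (array([ 335.8, -142.9,  135.5]), np.float64(3.6))
station corners z50 [array([697., 234.]), array([ 655., -257.]), array([ 540., -246.]), array([581., 244.])]
crate z55 [array([454., 419.]), array([434., 185.]), array([243., 201.]), array([264., 437.])]
[[ 0.408 -0.    -0.913]
 [ 0.913 -0.     0.408]
 [-0.    -1.     0.   ]]
```

```bash
cat > g.py <<'E'
import sys
from h import *
from scipy.spatial.transform import Rotation as Ro
# usage: g.py x y z yaw -> tool shift from present pose
x,y,z,yaw=map(float,sys.argv[1:5])
s=read_state()
R=Ro.from_euler('xyz',s["tool_rot"]); T=Ro.from_euler('xyz',[-np.pi/2,0,yaw])
print("shift",(R.as_matrix().T@(np.array([x,y,z])-s["eef_pos"])).round(1),"rot",(R.inv()*T).as_rotvec().round(3),"pos",s["eef_pos"].round(1),"rpy",s["tool_rot"].round(3),"F",s["force"].round(1),"w",round(s["width"],1),"q7",s["qpos"][6].round(2),"t",s["clock"])
E
python3 g.py 622 46 300 0
```

```text
shift [-353.9  -57.8 -549. ] rot [ 0.    1.15 -0.  ] pos [265.4 593.2 242.1] rpy [-1.571  0.     1.15 ] F [ 0.7 -0.4  0.8] w 85.4 q7 -0.02 t 0.35
```

```bash
python3 -m jog '[{"x":-354,"y":-58,"z":-549,"ay":1.15},{"x":-354,"y":-58,"z":-549,"ay":1.15},{"x":-354,"y":-58,"z":-549,"ay":1.15},{"x":-354,"y":-58,"z":-549,"ay":1.15},{"x":-354,"y":-58,"z":-549,"ay":1.15}]'; python3 g.py 622 46 300 0
```

```text
shift [-353.9  -57.8 -549. ] rot [ 0.    1.15 -0.  ] pos [265.4 593.2 242.1] rpy [-1.571  0.     1.15 ] F [ 0.7 -0.4  0.8] w 85.4 q7 -0.02 t 0.35$[0]: bad value
```

```bash
python3 -m jog '[{"x":-30,"y":-58,"z":-40,"ax":0,"ay":0,"az":0,"grip":85}]'
```

```text
clock: 0.45
eef_pos: [275.9, 565.4, 274.9]
tool_rot: [-1.567, 0.009, 1.157]
force: [-1.2, 0.9, 0.1]
width: 85.2
```

```bash
python3 g.py 622 46 300 0
```

```text
shift [-336.7  -24.  -525.6] rot [ 0.002  1.157 -0.011] pos [275.9 565.4 274.9] rpy [-1.567  0.009  1.157] F [-1.2  0.9  0.1] w 85.2 q7 0.02 t 0.45
```

All keys are required; large values next.

```bash
python3 -m jog '[{"x":-324,"y":0,"z":-509,"ax":0,"ay":1.15,"az":0,"grip":85},{"x":-324,"y":0,"z":-509,"ax":0,"ay":1.15,"az":0,"grip":85},{"x":-324,"y":0,"z":-509,"ax":0,"ay":1.15,"az":0,"grip":85},{"x":-324,"y":0,"z":-509,"ax":0,"ay":1.15,"az":0,"grip":85},{"x":-324,"y":0,"z":-509,"ax":0,"ay":1.15,"az":0,"grip":85}]';python3 g.py 622 46 300 0
```

```text
clock: 0.95
eef_pos: [419.8, 354.4, 280.5]
tool_rot: [-1.57, -0.001, 0.394]
force: [1.1, -0.1, -0.6]
width: 85.2
shift [  68.3  -19.6 -362.4] rot [-0.001  0.394  0.001] pos [419.8 354.4 280.5] rpy [-1.57e+00 -1.00e-03  3.94e-01] F [ 1.1 -0.1 -0.6] w 85.2 q7 -0.22 t 0.95
```

```bash
python3 -m jog '[{"x":68,"y":-19,"z":-362,"ax":0,"ay":0.394,"az":0,"grip":85},{"x":68,"y":-19,"z":-362,"ax":0,"ay":0.394,"az":0,"grip":85},{"x":68,"y":-19,"z":-362,"ax":0,"ay":0.394,"az":0,"grip":85},{"x":68,"y":-19,"z":-362,"ax":0,"ay":0.394,"az":0,"grip":85},{"x":68,"y":-19,"z":-362,"ax":0,"ay":0.394,"az":0,"grip":85}]';python3 g.py 622 46 300 0
```

```text
clock: 1.45
eef_pos: [557.8, 146.5, 293.3]
tool_rot: [-1.57, -0.0, 0.006]
force: [0.8, 1.4, 0.0]
width: 84.9
shift [  63.6   -6.7 -100.9] rot [-0.     0.006  0.   ] pos [557.8 146.5 293.3] rpy [-1.57  -0.     0.006] F [0.8 1.4 0. ] w 84.9 q7 -0.09 t 1.45
```

```bash
python3 -m jog '[{"x":66,"y":-12,"z":-124,"ax":0,"ay":0,"az":0,"grip":85},{"x":66,"y":-12,"z":-124,"ax":0,"ay":0,"az":0,"grip":85},{"x":66,"y":-12,"z":-124,"ax":0,"ay":0,"az":0,"grip":85},{"x":66,"y":-12,"z":-124,"ax":0,"ay":0,"az":0,"grip":85}]';python3 g.py 622 46 300 0
python3 - <<'E'
from h import *
d=cam("wrist"); crop(d,0,0,640,400,1,"w1"); 
for p in [(622,46,198),(615,-64,198),(607,-173,96)]: print(proj(d,p))
E
```

```text
clock: 1.85
eef_pos: [625.9, 15.8, 305.8]
tool_rot: [-1.576, -0.003, -0.004]
force: [0.5, -0.4, 0.4]
width: 85.0
shift [-4.   5.6 30.2] rot [ 0.005 -0.004  0.003] pos [625.9  15.8 305.8] rpy [-1.576 -0.003 -0.004] F [ 0.5 -0.4  0.4] w 85.0 q7 0.13 t 1.85
[316.29180681 164.76524013]
[308.70914802 297.77673364]
[306.05334566 329.65198175]
```

View pics/w1.png

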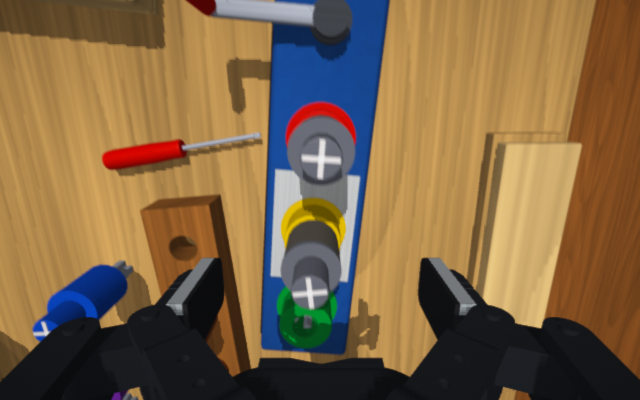

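```bash
python3 -c "
from h import *
d=cam('wrist')
crop(d,220,80,400,350,3,'w2') 
crop(d,270,120,370,190,8,'w3') 
print(atz(d,322,158,198),atz(d,309,292,198),read_state()['eef_pos'])"
```

```text
[624.52156787  55.66746108 198.        ] [614.13435668 -53.48082229 198.        ] [623.84324658  23.20956298 304.85913556]
```

View pics/w3.png

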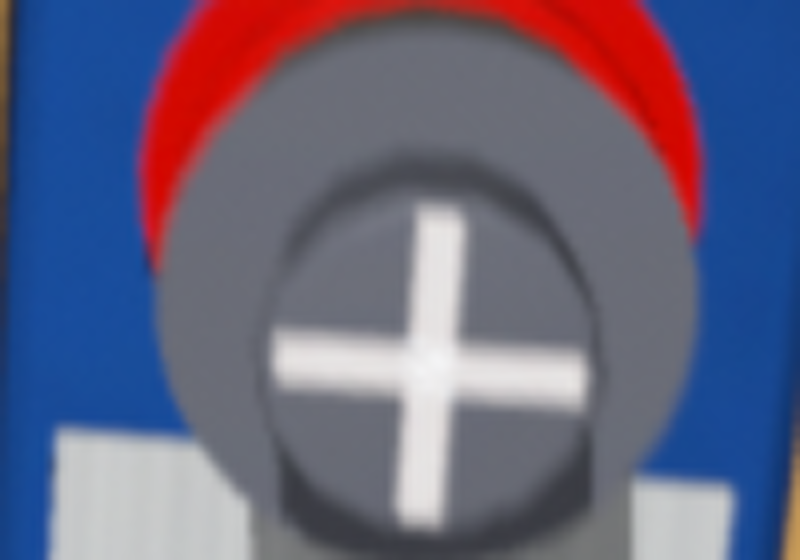

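```bash
python3 -m jog '[{"x":-2,"y":5,"z":25,"ax":0,"ay":0,"az":0,"grip":85},{"x":-2,"y":5,"z":25,"ax":0,"ay":0,"az":0,"grip":85},{"x":-2,"y":5,"z":25,"ax":0,"ay":0,"az":0,"grip":85},{"x":-2,"y":5,"z":25,"ax":0,"ay":0,"az":0,"grip":85}]'; python3 -c "
from h import *
d=cam('wrist')
crop(d,270,80,370,180,6,'w4'); crop(d,0,0,640,400,1,'w5')
print(proj(d,(622,46,198)),read_state()['eef_pos'])"
```

```text
clock: 2.35
eef_pos: [621.3, 49.8, 300.2]
tool_rot: [-1.571, 0.0, 0.007]
force: [-0.0, 0.6, -0.6]
width: 84.8
[323.03796437 212.39520003] [621.47782453  49.2499778  300.2838627 ]
```

View pics/w5.png

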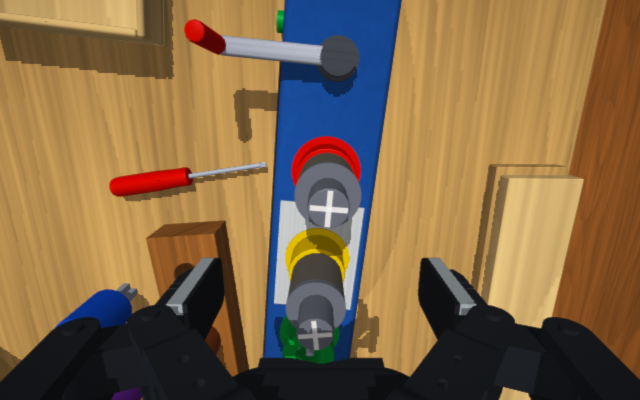

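```bash
python3 -c "
from h import *
d=cam('wrist')
print(atz(d,329.5,208,198),atz(d,314.5,335,198),read_state()['eef_pos'])"; python3 g.py 625 48 200 0
```

```text
[626.8628448   48.92061751 198.        ] [616.02546178 -61.38611499 198.        ] [621.52064425  49.02491274 300.30744282]
shift [  3.4 100.3  -1. ] rot [0.    0.006 0.   ] pos [621.5  49.  300.3] rpy [-1.571 -0.     0.006] F [0.5 0.4 0. ] w 85.1 q7 0.09 t 2.45
```

```bash
python3 -m jog '[{"x":4,"y":50,"z":-2,"ax":0,"ay":0,"az":0,"grip":85},{"x":4,"y":90,"z":-2,"ax":0,"ay":0,"az":0,"grip":85},{"x":4,"y":110,"z":-2,"ax":0,"ay":0,"az":0,"grip":85},{"x":4,"y":122,"z":-2,"ax":0,"ay":0,"az":0,"grip":85},{"x":4,"y":122,"z":-2,"ax":0,"ay":0,"az":0,"grip":85}]'
python3 -m jog '[{"x":0,"y":0,"z":0,"ax":0,"ay":0,"az":0,"grip":50},{"x":0,"y":0,"z":0,"ax":0,"ay":0,"az":0,"grip":30},{"x":0,"y":0,"z":0,"ax":0,"ay":0,"az":0,"grip":25},{"x":0,"y":0,"z":0,"ax":0,"ay":0,"az":0,"grip":20},{"x":0,"y":0,"z":0,"ax":0,"ay":0,"az":0,"grip":20}]'; python3 g.py 625 48 300 0;  python3 -c "
from h import *
d=cam('wrist');crop(d,0,0,640,400,1,'w6')"
```

```text
clock: 2.95
eef_pos: [624.9, 47.0, 176.8]
tool_rot: [-1.571, 0.002, 0.005]
force: [-0.2, -0.4, 0.3]
width: 84.6
clock: 3.45
eef_pos: [626.6, 47.5, 179.3]
tool_rot: [-1.57, -0.003, 0.006]
force: [1.3, 0.2, 5.1]
width: 30.4
shift [  -1.2 -120.7    0.6] rot [-0.     0.006  0.003] pos [626.6  47.5 179.3] rpy [-1.57  -0.003  0.006] F [1.3 0.2 5.1] w 30.4 q7 0.14 t 3.45
```

View pics/w6.png

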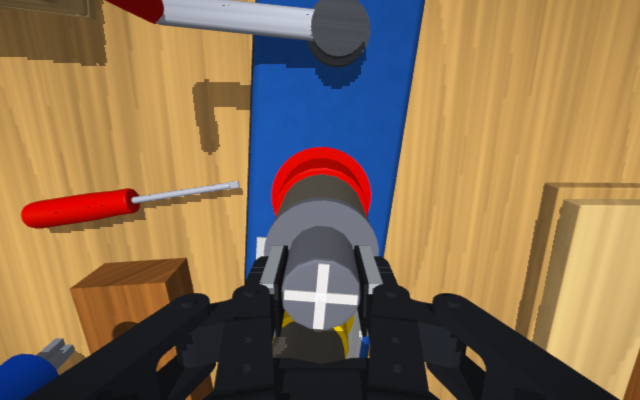

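```bash
python3 -m jog '[{"x":0,"y":-20,"z":0,"ax":0,"ay":0,"az":0,"grip":20},{"x":0,"y":-50,"z":0,"ax":0,"ay":0,"az":0,"grip":20},{"x":0,"y":-85,"z":0,"ax":0,"ay":0,"az":0,"grip":20},{"x":0,"y":-120,"z":0,"ax":0,"ay":0,"az":0,"grip":20},{"x":0,"y":-120,"z":0,"ax":0,"ay":0,"az":0,"grip":20}]'; python3 g.py 350 350 300 0;  python3 -c "
from h import *
d=cam('wrist');crop(d,0,0,640,400,1,'w7')
d=cam('top');crop(d,180,140,380,290,4,'t7')
"
```

```text
clock: 4.0
eef_pos: [628.1, 47.1, 302.9]
tool_rot: [-1.57, -0.009, 0.006]
force: [0.8, 0.2, -1.9]
width: 30.5
shift [-276.4    0.6  304.6] rot [-0.001  0.006  0.009] pos [628.1  47.1 302.9] rpy [-1.57  -0.009  0.006] F [ 0.8  0.2 -1.9] w 30.5 q7 0.09 t 4.0
```

View pics/w7.png

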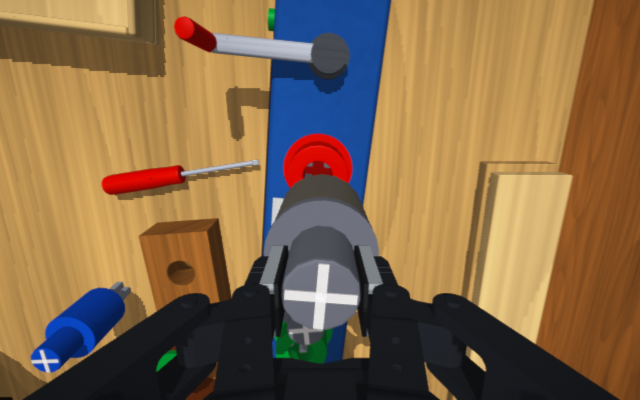

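View pics/t7.png

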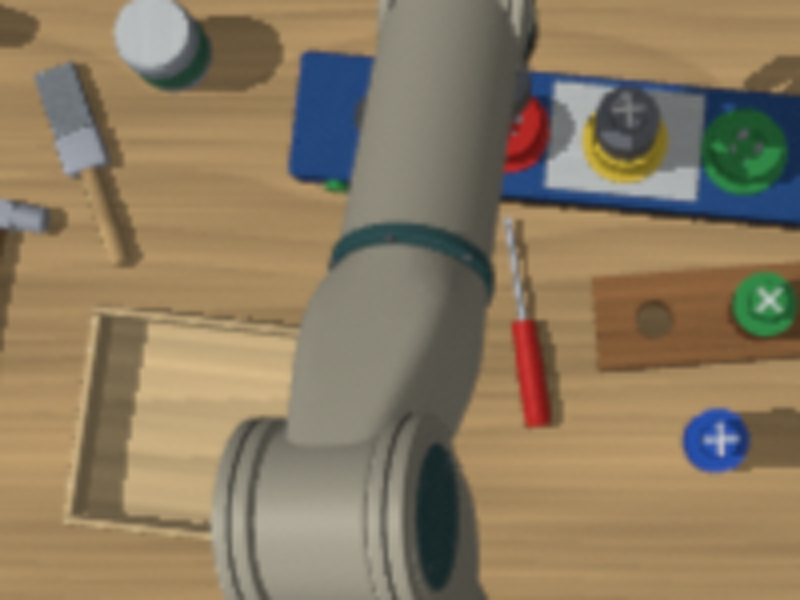

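```bash
python3 -m jog '[{"x":-274,"y":0,"z":312,"ax":0,"ay":0,"az":0,"grip":20},{"x":-274,"y":0,"z":312,"ax":0,"ay":0,"az":0,"grip":20},{"x":-274,"y":0,"z":312,"ax":0,"ay":0,"az":0,"grip":20},{"x":-274,"y":0,"z":312,"ax":0,"ay":0,"az":0,"grip":20},{"x":-274,"y":0,"z":312,"ax":0,"ay":0,"az":0,"grip":20}]'; python3 g.py 353 360 290 0
```

```text
clock: 4.6
eef_pos: [456.6, 235.1, 296.1]
tool_rot: [-1.573, 0.004, 0.006]
force: [1.3, 0.7, -2.5]
width: 30.7
shift [-102.8    6.2  125.6] rot [ 0.002  0.006 -0.004] pos [456.6 235.1 296.1] rpy [-1.573  0.004  0.006] F [ 1.3  0.7 -2.5] w 30.7 q7 -0.33 t 4.6
```

```bash
python3 -m jog '[{"x":-110,"y":0,"z":122,"ax":0,"ay":0,"az":0,"grip":20},{"x":-110,"y":0,"z":122,"ax":0,"ay":0,"az":0,"grip":20},{"x":-110,"y":0,"z":122,"ax":0,"ay":0,"az":0,"grip":20},{"x":-110,"y":0,"z":122,"ax":0,"ay":0,"az":0,"grip":20},{"x":-110,"y":0,"z":122,"ax":0,"ay":0,"az":0,"grip":20}]'; python3 g.py 353 360 200 0; python3 -c "
from h import *
d=cam('wrist');crop(d,0,0,640,400,1,'w8')
d=cam('scene');crop(d,320,90,520,290,4,'s8')
"
```

```text
clock: 5.1
eef_pos: [345.4, 357.3, 296.2]
tool_rot: [-1.573, 0.004, 0.012]
force: [0.2, -0.6, -1.9]
width: 30.8
shift [ 8.  96.2  2.8] rot [ 0.002  0.012 -0.004] pos [345.4 357.3 296.2] rpy [-1.573  0.004  0.012] F [ 0.2 -0.6 -1.9] w 30.8 q7 -0.68 t 5.1
```

View pics/w8.png

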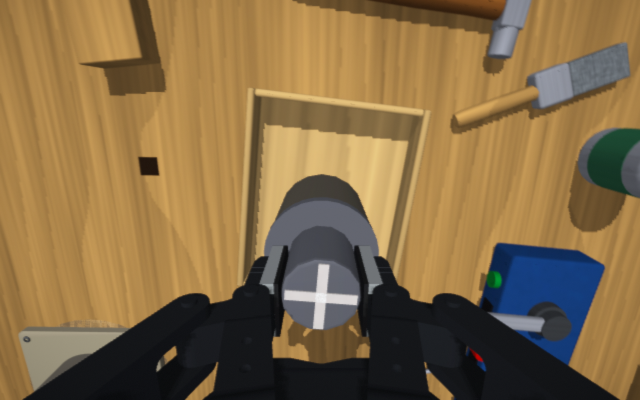

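View pics/s8.png

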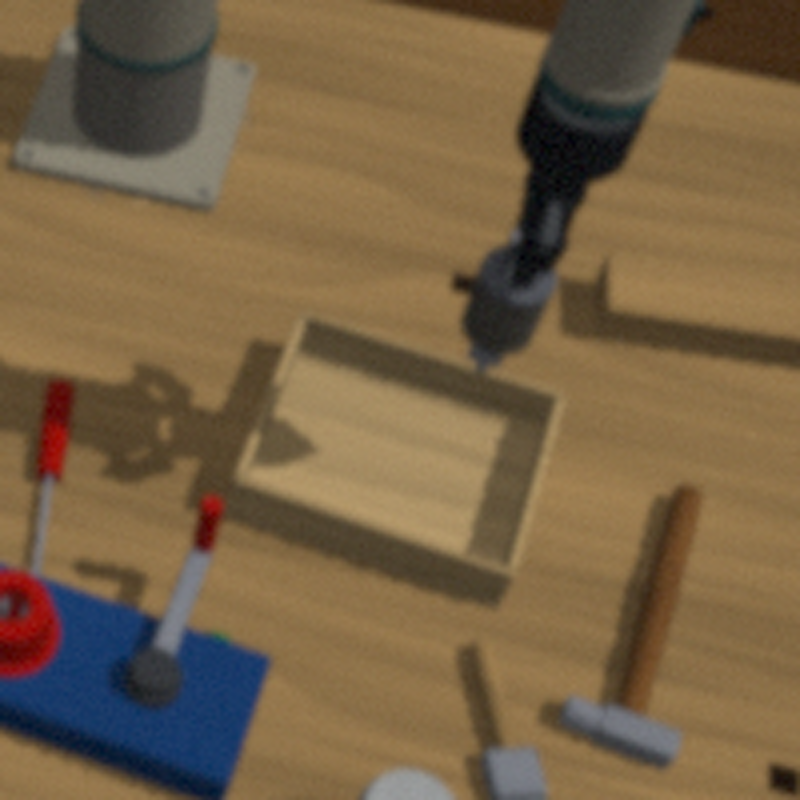

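```bash
python3 -c "
from h import *
d=cam('wrist')
print(atz(d,252,91,55),atz(d,428,111,55),atz(d,244,262,55))"; python3 g.py 353 365 134 0
```

```text
[273.63178223 439.93375584  55.        ] [462.9341569  420.64204338  55.        ] [253.33924944 239.33823395  55.        ]
shift [  3.6 163.2  11.5] rot [ 0.002  0.004 -0.   ] pos [349.5 353.9 297.2] rpy [-1.573  0.     0.004] F [ 0.6  0.1 -2.5] w 30.2 q7 -0.67 t 5.25
```

```bash
python3 -m jog '[{"x":10,"y":40,"z":8,"ax":0,"ay":0,"az":0,"grip":20},{"x":10,"y":85,"z":8,"ax":0,"ay":0,"az":0,"grip":20},{"x":10,"y":125,"z":8,"ax":0,"ay":0,"az":0,"grip":20},{"x":10,"y":150,"z":8,"ax":0,"ay":0,"az":0,"grip":20},{"x":10,"y":155,"z":8,"ax":0,"ay":0,"az":0,"grip":20}]'; python3 g.py 360 361 132 0
```

```text
clock: 5.75
eef_pos: [358.7, 360.3, 140.2]
tool_rot: [-1.576, 0.004, 0.002]
force: [-0.7, -0.3, -2.4]
width: 30.5
shift [1.4 8.1 0.7] rot [ 0.006  0.002 -0.004] pos [358.7 360.3 140.2] rpy [-1.576  0.004  0.002] F [-0.7 -0.3 -2.4] w 30.5 q7 -0.56 t 5.75
```

```bash
python3 -m jog '[{"x":0,"y":4,"z":0,"ax":0,"ay":0,"az":0,"grip":20},{"x":0,"y":6,"z":0,"ax":0,"ay":0,"az":0,"grip":20},{"x":0,"y":8,"z":0,"ax":0,"ay":0,"az":0,"grip":20},{"x":0,"y":8,"z":0,"ax":0,"ay":0,"az":0,"grip":20}]'; python3 g.py 360 361 132 0
```

```text
clock: 6.15
eef_pos: [359.2, 364.1, 135.9]
tool_rot: [-1.569, -0.001, 0.006]
force: [0.1, 0.0, -1.6]
width: 30.6
shift [ 0.8  3.9 -3.1] rot [-0.001  0.006  0.001] pos [359.2 364.1 135.9] rpy [-1.569e+00 -1.000e-03  6.000e-03] F [ 0.1  0.  -1.6] w 30.6 q7 -0.56 t 6.15
```

```bash
python3 -m jog '[{"x":0,"y":2,"z":0,"ax":0,"ay":0,"az":0,"grip":20},{"x":0,"y":4,"z":0,"ax":0,"ay":0,"az":0,"grip":20},{"x":0,"y":4,"z":0,"ax":0,"ay":0,"az":0,"grip":20},{"x":0,"y":4,"z":0,"ax":0,"ay":0,"az":0,"grip":20}]'; python3 g.py 360 361 132 0
```

```text
clock: 6.55
eef_pos: [358.9, 363.9, 131.2]
tool_rot: [-1.57, -0.0, 0.006]
force: [0.6, 0.1, 0.0]
width: 30.6
shift [ 1.1 -0.8 -2.9] rot [-0.     0.006  0.   ] pos [358.9 363.9 131.2] rpy [-1.57  -0.     0.006] F [0.6 0.1 0. ] w 30.6 q7 -0.56 t 6.55
```

Contact (weight gone). Release and rise.

```bash
python3 -m jog '[{"x":0,"y":0,"z":0,"ax":0,"ay":0,"az":0,"grip":45},{"x":0,"y":0,"z":0,"ax":0,"ay":0,"az":0,"grip":60},{"x":0,"y":0,"z":0,"ax":0,"ay":0,"az":0,"grip":75},{"x":0,"y":0,"z":0,"ax":0,"ay":0,"az":0,"grip":85},{"x":0,"y":0,"z":0,"ax":0,"ay":0,"az":0,"grip":85}]'; python3 -m jog '[{"x":0,"y":-30,"z":0,"ax":0,"ay":0,"az":0,"grip":85},{"x":0,"y":-60,"z":0,"ax":0,"ay":0,"az":0,"grip":85},{"x":0,"y":-100,"z":0,"ax":0,"ay":0,"az":0,"grip":85},{"x":0,"y":-150,"z":0,"ax":0,"ay":0,"az":0,"grip":85},{"x":0,"y":-150,"z":0,"ax":0,"ay":0,"az":0,"grip":85}]';  python3 g.py 616 -61 290 0; python3 -c "
from h import *
d=cam('wrist');crop(d,0,0,640,400,1,'w9')
"
```

```text
clock: 7.05
eef_pos: [358.8, 363.7, 131.1]
tool_rot: [-1.571, -0.0, 0.006]
force: [0.2, -1.2, -0.7]
width: 84.9
clock: 7.55
eef_pos: [361.8, 366.0, 287.1]
tool_rot: [-1.562, -0.008, 0.006]
force: [0.2, -0.0, 0.2]
width: 84.8
shift [ 251.8   -4.8 -428.4] rot [-0.009  0.006  0.008] pos [361.8 366.  287.1] rpy [-1.562 -0.008  0.006] F [ 0.2 -0.   0.2] w 84.8 q7 -0.65 t 7.55
```

View pics/w9.png

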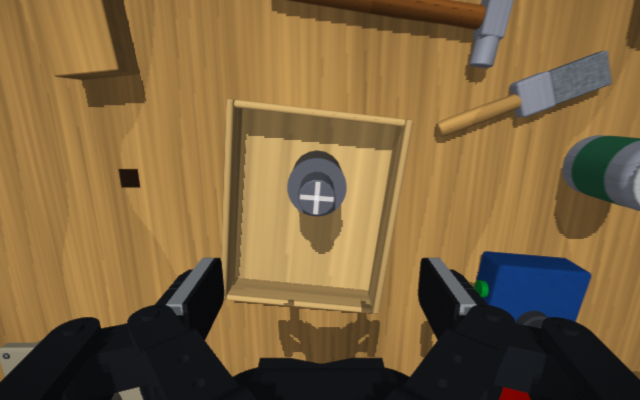

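```bash
python3 -m jog '[{"x":255,"y":-6,"z":-427,"ax":0,"ay":0,"az":0,"grip":85},{"x":255,"y":-6,"z":-427,"ax":0,"ay":0,"az":0,"grip":85},{"x":255,"y":-6,"z":-427,"ax":0,"ay":0,"az":0,"grip":85},{"x":255,"y":-6,"z":-427,"ax":0,"ay":0,"az":0,"grip":85},{"x":255,"y":-6,"z":-427,"ax":0,"ay":0,"az":0,"grip":85}]'; python3 g.py 616 -62 290 0
```

```text
clock: 8.1
eef_pos: [488.0, 147.9, 282.9]
tool_rot: [-1.571, 0.002, 0.006]
force: [0.4, -0.2, 0.7]
width: 84.7
shift [ 126.6   -7.3 -210.8] rot [ 0.001  0.006 -0.002] pos [488.  147.9 282.9] rpy [-1.571  0.002  0.006] F [ 0.4 -0.2  0.7] w 84.7 q7 -0.13 t 8.1
```

```bash
python3 -m jog '[{"x":136,"y":-4,"z":-228,"ax":0,"ay":0,"az":0,"grip":85},{"x":136,"y":-4,"z":-228,"ax":0,"ay":0,"az":0,"grip":85},{"x":136,"y":-4,"z":-228,"ax":0,"ay":0,"az":0,"grip":85},{"x":136,"y":-4,"z":-228,"ax":0,"ay":0,"az":0,"grip":85},{"x":136,"y":-4,"z":-228,"ax":0,"ay":0,"az":0,"grip":85}]';python3 -m jog '[{"x":0,"y":0,"z":0,"ax":0,"ay":0,"az":0,"grip":85},{"x":0,"y":0,"z":0,"ax":0,"ay":0,"az":0,"grip":85},{"x":0,"y":0,"z":0,"ax":0,"ay":0,"az":0,"grip":85}]'; python3 g.py 616 -62 290 0
```

```text
clock: 8.6
eef_pos: [617.5, -65.7, 286.1]
tool_rot: [-1.57, 0.003, 0.006]
force: [0.9, 1.9, 0.1]
width: 84.8
clock: 8.9
eef_pos: [616.6, -62.4, 286.5]
tool_rot: [-1.569, 0.003, 0.007]
force: [-0.1, 0.2, 0.5]
width: 85.0
shift [-0.6 -3.5  0.4] rot [-0.002  0.007 -0.003] pos [616.6 -62.4 286.5] rpy [-1.569  0.003  0.007] F [-0.1  0.2  0.5] w 85.0 q7 0.29 t 8.9
```

```bash
python3 -m jog '[{"x":0,"y":40,"z":0,"ax":0,"ay":0,"az":0,"grip":85},{"x":0,"y":80,"z":0,"ax":0,"ay":0,"az":0,"grip":85},{"x":0,"y":100,"z":0,"ax":0,"ay":0,"az":0,"grip":85},{"x":0,"y":108,"z":0,"ax":0,"ay":0,"az":0,"grip":85},{"x":0,"y":108,"z":0,"ax":0,"ay":0,"az":0,"grip":85}]'
python3 -m jog '[{"x":0,"y":0,"z":0,"ax":0,"ay":0,"az":0,"grip":50},{"x":0,"y":0,"z":0,"ax":0,"ay":0,"az":0,"grip":30},{"x":0,"y":0,"z":0,"ax":0,"ay":0,"az":0,"grip":25},{"x":0,"y":0,"z":0,"ax":0,"ay":0,"az":0,"grip":20},{"x":0,"y":0,"z":0,"ax":0,"ay":0,"az":0,"grip":20}]'; python3 g.py 625 48 300 0;  python3 -c "
from h import *
d=cam('wrist');crop(d,0,0,640,400,1,'w10')"
```

```text
clock: 9.4
eef_pos: [616.8, -62.3, 179.0]
tool_rot: [-1.57, 0.002, 0.008]
force: [-0.9, 0.9, 0.6]
width: 85.5
clock: 9.9
eef_pos: [617.8, -64.2, 181.0]
tool_rot: [-1.571, -0.001, 0.006]
force: [-2.0, 0.6, 5.9]
width: 30.2
shift [   8.  -119.   112.1] rot [-0.     0.006  0.001] pos [617.8 -64.2 181. ] rpy [-1.571e+00 -1.000e-03  6.000e-03] F [-2.   0.6  5.9] w 30.2 q7 0.34 t 9.9
```

View pics/w10.png

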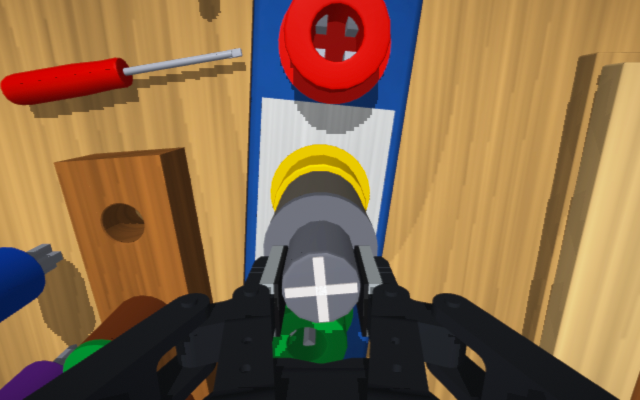

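```bash
python3 -c "
from h import *
d=cam('wrist')
for p in [(321,291),(285,293.5),(358,289),(318,258),(324,321),(337,35)]: print(p,atz(d,*p,198 if p[1]>100 else 96))
crop(d,260,230,380,340,6,'w11')"
```

```text
(321, 291) [616.92948424 -61.36555125 198.        ]
(285, 293.5) [602.88904348 -62.5610636  198.        ]
(358, 289) [631.30026815 -60.39195634 198.        ]
(318, 258) [615.69901913 -47.30531559 198.        ]
(324, 321) [618.22636534 -74.93513523 198.        ]
(337, 35) [625.72726557  47.9979782   96.        ]
```

View pics/w11.png

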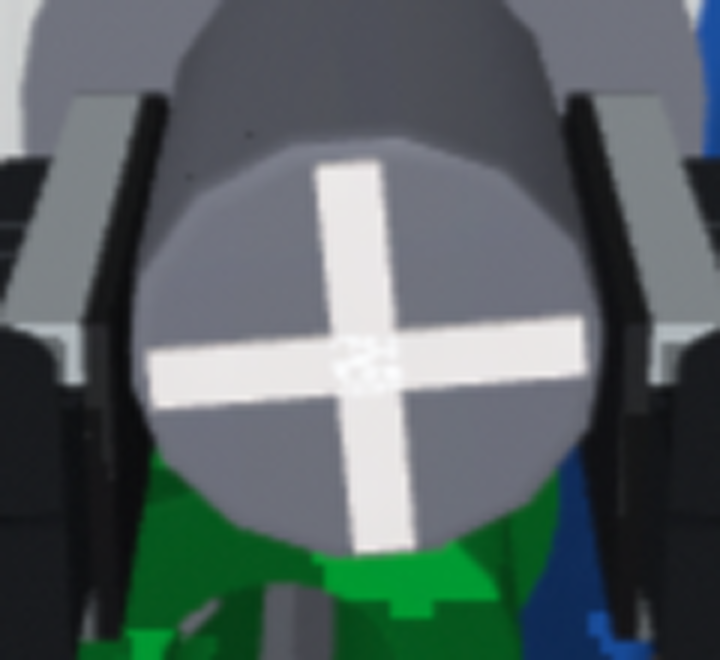

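```bash
python3 -m jog '[{"x":0,"y":-20,"z":0,"ax":0,"ay":0,"az":0,"grip":20},{"x":0,"y":-50,"z":0,"ax":0,"ay":0,"az":0,"grip":20},{"x":0,"y":-85,"z":0,"ax":0,"ay":0,"az":0,"grip":20},{"x":0,"y":-112,"z":0,"ax":0,"ay":0,"az":0,"grip":20},{"x":0,"y":-112,"z":0,"ax":0,"ay":0,"az":0,"grip":20}]'; python3 g.py 351 260 290 0
```

```text
clock: 10.5
eef_pos: [619.7, -64.9, 295.8]
tool_rot: [-1.572, -0.008, 0.006]
force: [0.8, -1.1, -1.6]
width: 30.5
shift [-266.9    3.4  326.4] rot [0.001 0.006 0.008] pos [619.7 -64.9 295.8] rpy [-1.572 -0.008  0.006] F [ 0.8 -1.1 -1.6] w 30.5 q7 0.29 t 10.5
```

```bash
python3 -m jog '[{"x":-265,"y":0,"z":325,"ax":0,"ay":0,"az":0,"grip":20},{"x":-265,"y":0,"z":325,"ax":0,"ay":0,"az":0,"grip":20},{"x":-265,"y":0,"z":325,"ax":0,"ay":0,"az":0,"grip":20},{"x":-265,"y":0,"z":325,"ax":0,"ay":0,"az":0,"grip":20},{"x":-265,"y":0,"z":325,"ax":0,"ay":0,"az":0,"grip":20}]'; python3 g.py 351 260 290 0
```

```text
clock: 11.0
eef_pos: [456.0, 129.9, 290.6]
tool_rot: [-1.571, 0.002, 0.006]
force: [1.0, 1.4, -2.7]
width: 30.4
shift [-104.3    0.7  130.7] rot [ 0.001  0.006 -0.002] pos [456.  129.9 290.6] rpy [-1.571  0.002  0.006] F [ 1.   1.4 -2.7] w 30.4 q7 -0.14 t 11.0
```

```bash
python3 -m jog '[{"x":-120,"y":0,"z":148,"ax":0,"ay":0,"az":0,"grip":20},{"x":-120,"y":0,"z":148,"ax":0,"ay":0,"az":0,"grip":20},{"x":-120,"y":0,"z":148,"ax":0,"ay":0,"az":0,"grip":20},{"x":-120,"y":0,"z":148,"ax":0,"ay":0,"az":0,"grip":20},{"x":-120,"y":0,"z":148,"ax":0,"ay":0,"az":0,"grip":20}]';python3 g.py 351 260 290 0; python3 -c "
from h import *
d=cam('wrist');crop(d,0,0,640,400,1,'w12')"
```

```text
clock: 11.5
eef_pos: [332.5, 280.4, 290.5]
tool_rot: [-1.57, 0.004, 0.017]
force: [0.8, -0.3, -1.3]
width: 30.6
shift [ 18.2   0.4 -20.7] rot [-0.001  0.017 -0.004] pos [332.5 280.4 290.5] rpy [-1.57   0.004  0.017] F [ 0.8 -0.3 -1.3] w 30.6 q7 -0.6 t 11.5
```

View pics/w12.png

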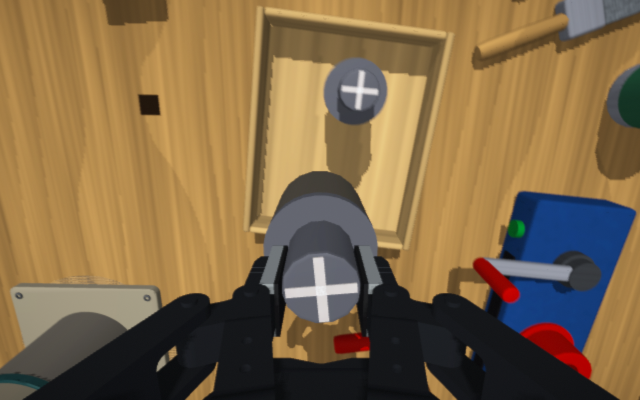

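```bash
python3 -m jog '[{"x":16,"y":0,"z":-12,"ax":0,"ay":0,"az":0,"grip":20},{"x":16,"y":0,"z":-12,"ax":0,"ay":0,"az":0,"grip":20},{"x":16,"y":0,"z":-12,"ax":0,"ay":0,"az":0,"grip":20}]';python3 g.py 351 260 290 0; python3 -c "
from h import *
d=cam('wrist');crop(d,0,0,640,400,1,'w13')
for y in (120,-120):
  for x in (-100,100):
    c,s=np.cos(-.1),np.sin(-.1)
    print(x,y,proj(d,(356+c*x-s*y,311+s*x+c*y,55)))"
```

```text
clock: 11.85
eef_pos: [353.9, 262.8, 291.2]
tool_rot: [-1.572, 0.001, 0.003]
force: [-0.2, -0.0, -2.4]
width: 30.4
shift [-2.9  1.2 -2.8] rot [ 0.001  0.003 -0.001] pos [353.9 262.8 291.2] rpy [-1.572e+00  1.000e-03  3.000e-03] F [-0.2 -0.  -2.4] w 30.4 q7 -0.54 t 11.85
-100 120 [234.98583845  -8.42234893]
100 120 [437.76625242  15.33147996]
-100 -120 [228.54100674 223.05774433]
100 -120 [396.97401194 239.58889815]
```

View pics/w13.png

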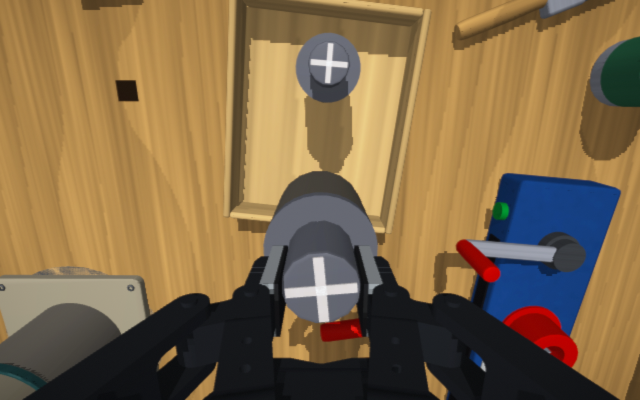

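```bash
python3 -m jog '[{"x":0,"y":40,"z":-3,"ax":0,"ay":0,"az":0,"grip":20},{"x":0,"y":85,"z":-3,"ax":0,"ay":0,"az":0,"grip":20},{"x":0,"y":125,"z":-3,"ax":0,"ay":0,"az":0,"grip":20},{"x":0,"y":150,"z":-3,"ax":0,"ay":0,"az":0,"grip":20},{"x":0,"y":150,"z":-3,"ax":0,"ay":0,"az":0,"grip":20}]';python3 -m jog '[{"x":0,"y":3,"z":0,"ax":0,"ay":0,"az":0,"grip":20},{"x":0,"y":6,"z":0,"ax":0,"ay":0,"az":0,"grip":20},{"x":0,"y":8,"z":0,"ax":0,"ay":0,"az":0,"grip":20},{"x":0,"y":8,"z":0,"ax":0,"ay":0,"az":0,"grip":20}]'
```

```text
clock: 12.4
eef_pos: [351.5, 259.5, 139.1]
tool_rot: [-1.575, 0.006, 0.005]
force: [-0.5, -0.0, -1.9]
width: 30.4
clock: 12.8
eef_pos: [353.9, 261.5, 134.5]
tool_rot: [-1.57, -0.001, 0.006]
force: [-0.3, 0.4, -1.5]
width: 30.4
```

```bash
python3 -m jog '[{"x":0,"y":2,"z":0,"ax":0,"ay":0,"az":0,"grip":20},{"x":0,"y":3,"z":0,"ax":0,"ay":0,"az":0,"grip":20},{"x":0,"y":3,"z":0,"ax":0,"ay":0,"az":0,"grip":20}]'; python3 -m jog '[{"x":0,"y":0,"z":0,"ax":0,"ay":0,"az":0,"grip":45},{"x":0,"y":0,"z":0,"ax":0,"ay":0,"az":0,"grip":60},{"x":0,"y":0,"z":0,"ax":0,"ay":0,"az":0,"grip":75},{"x":0,"y":0,"z":0,"ax":0,"ay":0,"az":0,"grip":85},{"x":0,"y":0,"z":0,"ax":0,"ay":0,"az":0,"grip":85}]'; python3 -m jog '[{"x":0,"y":-30,"z":0,"ax":0,"ay":0,"az":0,"grip":85},{"x":0,"y":-60,"z":0,"ax":0,"ay":0,"az":0,"grip":85},{"x":0,"y":-100,"z":0,"ax":0,"ay":0,"az":0,"grip":85},{"x":0,"y":-150,"z":0,"ax":0,"ay":0,"az":0,"grip":85},{"x":0,"y":-150,"z":0,"ax":0,"ay":0,"az":0,"grip":85}]'; python3 -c "
from h import *
d=cam('wrist');crop(d,0,0,640,400,1,'w14')"; python3 g.py 460 -186 290 0
```

```text
clock: 13.1
eef_pos: [354.3, 262.0, 132.7]
tool_rot: [-1.568, -0.002, 0.006]
force: [-2.6, -1.2, 19.0]
width: 30.1
clock: 13.6
eef_pos: [353.6, 261.1, 130.7]
tool_rot: [-1.571, 0.0, 0.006]
force: [1.1, 0.1, 0.2]
width: 84.8
clock: 14.1
eef_pos: [356.7, 263.0, 286.0]
tool_rot: [-1.563, -0.008, 0.006]
force: [-0.4, 0.4, -0.4]
width: 85.0
shift [ 102.1   -8.2 -448.9] rot [-0.005  0.006  0.005] pos [355.1 262.3 283.5] rpy [-1.566 -0.005  0.006] F [ 0.   0.2 -0.5] w 84.9 q7 -0.52 t 14.15
```

View pics/w14.png

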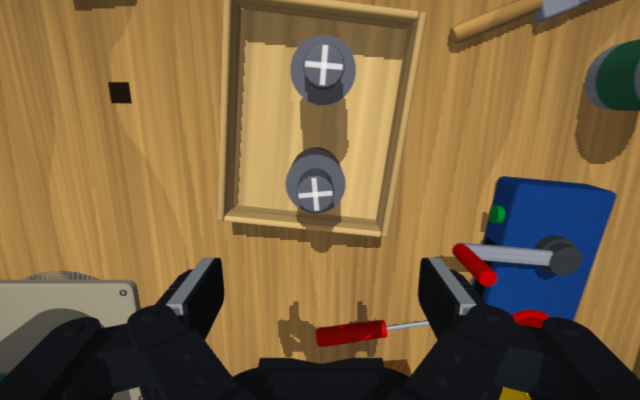

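```bash
python3 -m jog '[{"x":150,"y":-20,"z":-162,"ax":0,"ay":0,"az":0,"grip":85},{"x":150,"y":-20,"z":-162,"ax":0,"ay":0,"az":0,"grip":85},{"x":150,"y":-20,"z":-162,"ax":0,"ay":0,"az":0,"grip":85},{"x":150,"y":-20,"z":-162,"ax":0,"ay":0,"az":0,"grip":85},{"x":150,"y":-20,"z":-162,"ax":0,"ay":0,"az":0,"grip":85}]'; python3 g.py 510 -220 310 0
```

```text
clock: 14.65
eef_pos: [506.7, 95.2, 299.9]
tool_rot: [-1.574, -0.0, 0.0]
force: [0.5, 0.1, -0.2]
width: 85.2
shift [   3.2   -9.1 -315.2] rot [0.003 0.    0.   ] pos [506.7  95.2 299.9] rpy [-1.574 -0.     0.   ] F [ 0.5  0.1 -0.2] w 85.2 q7 -0.03 t 14.65
```

```bash
python3 -m jog '[{"x":6,"y":-4,"z":-320,"ax":0,"ay":0,"az":0,"grip":85},{"x":6,"y":-4,"z":-320,"ax":0,"ay":0,"az":0,"grip":85},{"x":6,"y":-4,"z":-320,"ax":0,"ay":0,"az":0,"grip":85},{"x":6,"y":-4,"z":-320,"ax":0,"ay":0,"az":0,"grip":85},{"x":6,"y":-4,"z":-320,"ax":0,"ay":0,"az":0,"grip":85}]'; python3 g.py 510 -220 310 0
```

```text
clock: 15.15
eef_pos: [509.7, -151.5, 302.4]
tool_rot: [-1.57, 0.003, 0.006]
force: [1.4, 0.2, -0.5]
width: 85.1
shift [ -0.2  -7.7 -68.5] rot [-0.001  0.006 -0.003] pos [ 509.7 -151.5  302.4] rpy [-1.57   0.003  0.006] F [ 1.4  0.2 -0.5] w 85.1 q7 0.48 t 15.15
```

```bash
python3 -m jog '[{"x":0,"y":-4,"z":-55,"ax":0,"ay":0,"az":0,"grip":85},{"x":0,"y":-4,"z":-75,"ax":0,"ay":0,"az":0,"grip":85},{"x":0,"y":-4,"z":-75,"ax":0,"ay":0,"az":0,"grip":85},{"x":0,"y":-4,"z":-75,"ax":0,"ay":0,"az":0,"grip":85},{"x":0,"y":-4,"z":-75,"ax":0,"ay":0,"az":0,"grip":85}]'; python3 -c "
from h import *
d=cam('wrist');crop(d,0,0,640,400,1,'w15')
np.savez('w15.npz',**d)
"; python3 g.py 510 -220 310 0
```

```text
clock: 15.65
eef_pos: [511.1, -222.8, 306.8]
tool_rot: [-1.569, 0.002, 0.008]
force: [-0.4, 0.8, -0.1]
width: 84.9
shift [-1.3 -2.9  2.8] rot [-0.002  0.009 -0.001] pos [ 511.3 -222.8  307.1] rpy [-1.569e+00  1.000e-03  9.000e-03] F [0.4 0.2 0.4] w 84.7 q7 0.61 t 15.7
```

View pics/w15.png

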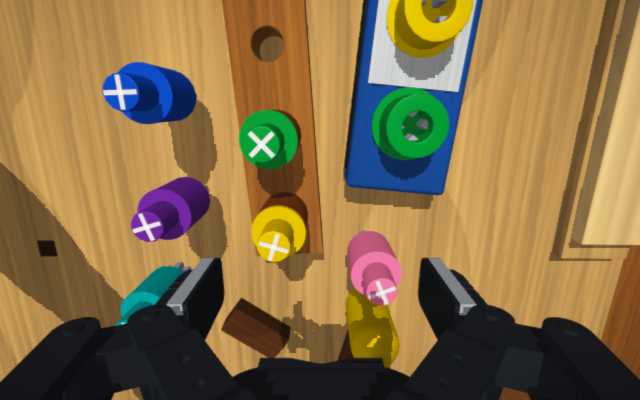

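```bash
python3 -c "
from h import *
d=dict(np.load('w15.npz'));crop(d,355,70,475,180,6,'w16');crop(d,225,100,325,270,4,'w17')
"
```

```text
(no output)
```

View pics/w16.png

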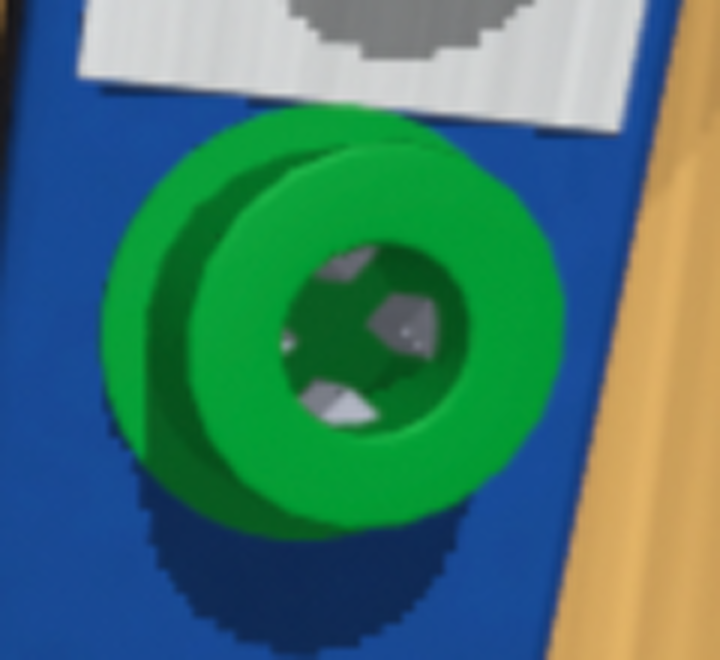

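View pics/w17.png

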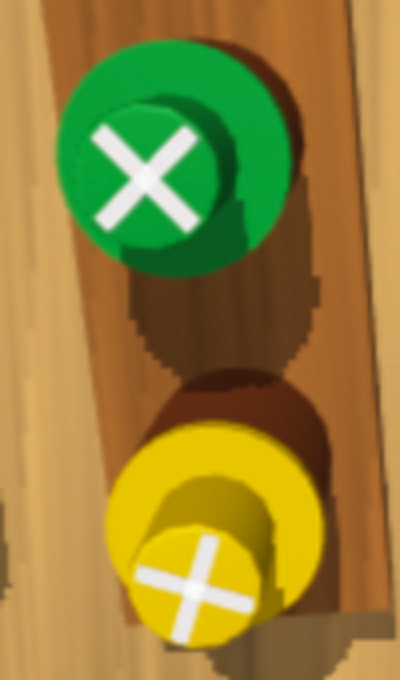

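```bash
python3 -c "
from h import *
d=dict(np.load('w15.npz'))
A=lambda u,v,z=152:atz(d,225+u/4,100+v/4,z)[:2]
print('g',A(147,180),'y',A(196,590))
an=lambda a,b:np.degrees(np.arctan2(*(b-a)[::-1])).round(1)
print('g bars',an(A(103,130),A(192,228)),an(A(100,228),A(192,132)))
print('y bars',an(A(135,575),A(255,607)),an(A(180,642),A(209,537)))
print('pink',atz(d,381,291,142))
T=d['camera_from_world'];print('cam',-T[:3,:3].T@T[:3,3])
B=lambda u,v,z:atz(d,355+u/6,70+v/6,z)
print('mouth',B(376,339,96), 'keys',B(340,262,78),B(410,325,78),B(335,405,78),B(287,340,78))
"
```

```text
g [ 458.96631623 -183.3937176 ] y [ 466.58201723 -278.22590278]
g bars -48.5 45.1
y bars -15.7 74.1
pink [ 571.22098695 -328.94763822  142.        ]
cam [ 509.8816987  -150.89376657  438.76686409]
mouth [ 606.45316536 -169.84538351   96.        ] keys [ 604.07097613 -157.79630438   78.        ] [ 617.28175951 -168.38349855   78.        ] [ 605.27324091 -182.35821291   78.        ] [ 595.86784788 -171.15636988   78.        ]
```

```bash
python3 -m jog '[{"x":50,"y":20,"z":-12,"ax":0,"ay":0,"az":0,"grip":85},{"x":97,"y":60,"z":-20,"ax":0,"ay":0,"az":0,"grip":85},{"x":97,"y":60,"z":-20,"ax":0,"ay":0,"az":0,"grip":85},{"x":97,"y":60,"z":-20,"ax":0,"ay":0,"az":0,"grip":85},{"x":97,"y":60,"z":-20,"ax":0,"ay":0,"az":0,"grip":85}]'; python3 -c "
from h import *
d=cam('wrist');crop(d,0,0,640,400,1,'w18')
np.savez('w18.npz',**d)
u,v=proj(d,(607,-170,96)).astype(int);print(u,v)
crop(d,u-50,v-45,u+50,v+45,8,'w19');
T=d['camera_from_world'];print('cam',-T[:3,:3].T@T[:3,3])
"; python3 g.py 510 -220 310 0
```

```text
clock: 16.2
eef_pos: [607.5, -243.7, 248.1]
tool_rot: [-1.571, 0.001, 0.007]
force: [-0.9, 0.4, 0.3]
width: 85.1
322 103
cam [ 606.28723742 -171.50018014  379.87200758]
shift [-97.3 -61.   24.8] rot [ 0.     0.006 -0.   ] pos [ 607.4 -244.2  249. ] rpy [-1.571  0.     0.006] F [-0.3  0.4  0.2] w 85.1 q7 0.61 t 16.25
```

View pics/w19.png

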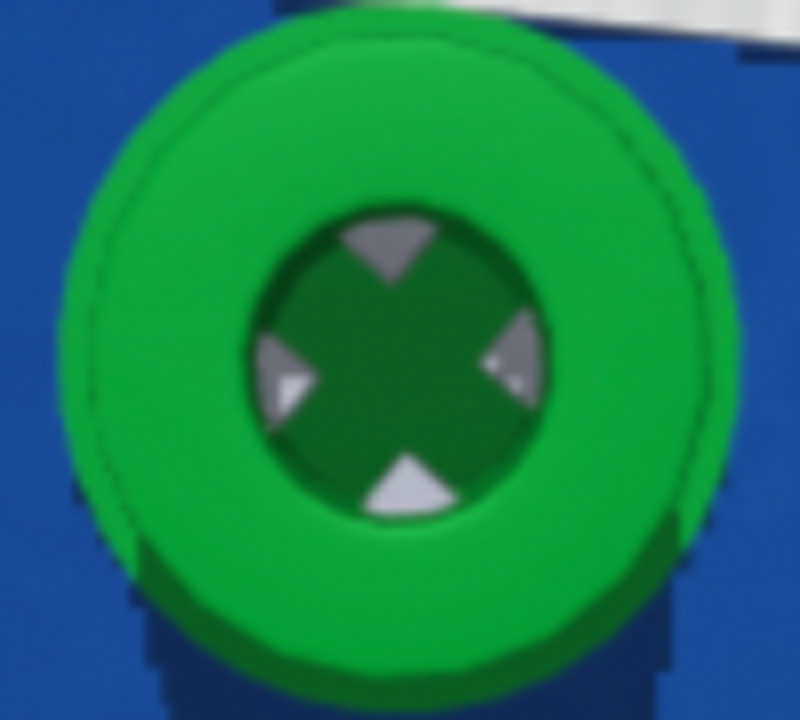

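```bash
python3 -c "
from h import *
d=dict(np.load('w18.npz'))
B=lambda u,v,z:atz(d,272+u/8,58+v/8,z)[:2]
print('mouth',B(399,364,96),'keys',B(398.5,370,78))
a=[B(391,285,78),B(405,455,78),B(318,378,78),B(480,362,78)]
print(np.degrees(np.arctan2(*(a[0]-a[1])[::-1])),np.degrees(np.arctan2(*(a[3]-a[2])[::-1])))
"; python3 g.py 466.5 -278 250 0
```

```text
mouth [ 606.51510405 -170.10633729] keys [ 606.48053002 -170.64342248]
95.38910227251736 5.841608221028629
shift [-141.1   -1.   -32.9] rot [ 0.     0.006 -0.   ] pos [ 607.4 -244.2  249. ] rpy [-1.571  0.     0.006] F [-0.3  0.4  0.2] w 85.1 q7 0.61 t 16.25
```

```bash
python3 -m jog '[{"x":-50,"y":0,"z":-12,"ax":0,"ay":0,"az":0,"grip":85},{"x":-100,"y":0,"z":-24,"ax":0,"ay":0,"az":0,"grip":85},{"x":-141,"y":0,"z":-33,"ax":0,"ay":0,"az":0,"grip":85},{"x":-141,"y":0,"z":-33,"ax":0,"ay":0,"az":0,"grip":85},{"x":-141,"y":0,"z":-33,"ax":0,"ay":0,"az":0,"grip":85}]'; python3 -m jog '[{"x":0,"y":0,"z":0,"ax":0,"ay":0,"az":0,"grip":85},{"x":0,"y":0,"z":0,"ax":0,"ay":0,"az":0,"grip":85}]'; python3 g.py 466.5 -278 132 0
```

```text
clock: 16.75
eef_pos: [466.5, -278.7, 250.0]
tool_rot: [-1.571, -0.003, 0.003]
force: [0.7, 0.8, 0.7]
width: 84.9
clock: 16.95
eef_pos: [468.8, -277.6, 248.4]
tool_rot: [-1.571, -0.001, 0.008]
force: [-0.1, 0.4, 0.3]
width: 85.1
shift [ -2.5 116.4  -0.4] rot [0.    0.008 0.001] pos [ 468.8 -277.6  248.4] rpy [-1.571e+00 -1.000e-03  8.000e-03] F [-0.1  0.4  0.3] w 85.1 q7 0.77 t 16.95
```

```bash
python3 -m jog '[{"x":-2,"y":40,"z":0,"ax":0,"ay":0,"az":0,"grip":85},{"x":-2,"y":80,"z":0,"ax":0,"ay":0,"az":0,"grip":85},{"x":-2,"y":105,"z":0,"ax":0,"ay":0,"az":0,"grip":85},{"x":-2,"y":115,"z":0,"ax":0,"ay":0,"az":0,"grip":85},{"x":-2,"y":115,"z":0,"ax":0,"ay":0,"az":0,"grip":85}]'
python3 -m jog '[{"x":0,"y":0,"z":0,"ax":0,"ay":0,"az":0,"grip":50},{"x":0,"y":0,"z":0,"ax":0,"ay":0,"az":0,"grip":30},{"x":0,"y":0,"z":0,"ax":0,"ay":0,"az":0,"grip":25},{"x":0,"y":0,"z":0,"ax":0,"ay":0,"az":0,"grip":20},{"x":0,"y":0,"z":0,"ax":0,"ay":0,"az":0,"grip":20}]';python3 -c "
from h import *
d=cam('wrist');crop(d,220,180,420,360,4,'w20')"
```

```text
clock: 17.45
eef_pos: [465.4, -277.6, 131.8]
tool_rot: [-1.57, 0.002, 0.007]
force: [0.1, 0.8, 0.8]
width: 85.2
clock: 17.95
eef_pos: [466.4, -278.5, 134.1]
tool_rot: [-1.572, -0.002, 0.006]
force: [0.4, 0.4, 6.2]
width: 30.3
```

View pics/w20.png

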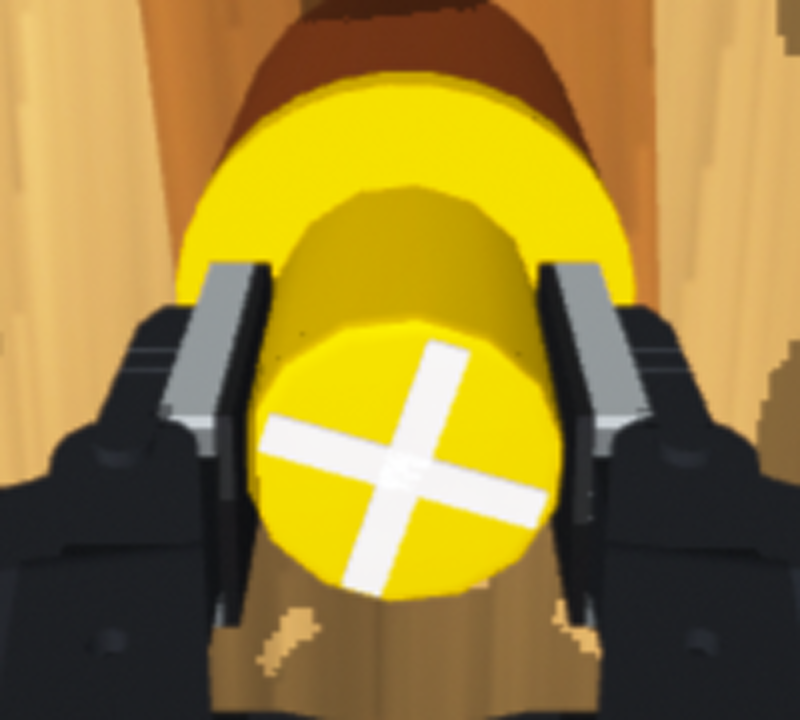

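```bash
python3 -c "
from h import *
d=cam('wrist')
B=lambda u,v:atz(d,220+u/4,180+v/4,152)[:2]
an=lambda a,b:np.degrees(np.arctan2(*(b-a)[::-1])).round(1)
print(B(404,470),read_state()['eef_pos'],an(B(262,433),B(545,510)),an(B(362,592),B(449,345)))"
python3 -m jog '[{"x":0,"y":-25,"z":0,"ax":0,"ay":0,"az":0,"grip":20},{"x":0,"y":-60,"z":0,"ax":0,"ay":0,"az":0,"grip":20},{"x":0,"y":-100,"z":0,"ax":0,"ay":0,"az":0,"grip":20},{"x":0,"y":-140,"z":0,"ax":0,"ay":0,"az":0,"grip":20},{"x":0,"y":-165,"z":0,"ax":0,"ay":0,"az":0,"grip":20}]'; python3 g.py 617 -62 305 0.366
```

```text
[ 465.52405426 -278.02874188] [ 466.43173357 -278.5522383   134.0969019 ] -16.8 73.2
clock: 18.55
eef_pos: [465.8, -278.7, 300.8]
tool_rot: [-1.572, -0.003, 0.006]
force: [0.7, -0.2, -2.3]
width: 30.6
shift [152.4  -4.1 215.8] rot [ 0.002 -0.36   0.002] pos [ 465.8 -278.7  300.8] rpy [-1.572 -0.003  0.006] F [ 0.7 -0.2 -2.3] w 30.6 q7 0.75 t 18.55
```

```bash
python3 -m jog '[{"x":50,"y":0,"z":50,"ax":0,"ay":-0.1,"az":0,"grip":20},{"x":80,"y":0,"z":110,"ax":0,"ay":-0.24,"az":0,"grip":20},{"x":110,"y":0,"z":150,"ax":0,"ay":-0.36,"az":0,"grip":20},{"x":130,"y":0,"z":190,"ax":0,"ay":-0.377,"az":0,"grip":20},{"x":152,"y":0,"z":217,"ax":0,"ay":-0.377,"az":0,"grip":20}]'; python3 -m jog '[{"x":0,"y":0,"z":0,"ax":0,"ay":0,"az":0,"grip":20},{"x":0,"y":0,"z":0,"ax":0,"ay":0,"az":0,"grip":20},{"x":0,"y":0,"z":0,"ax":0,"ay":0,"az":0,"grip":20}]';  python3 g.py 617.4 -61.9 230 0.383
```

```text
clock: 19.05
eef_pos: [607.1, -71.5, 297.8]
tool_rot: [-1.57, 0.001, 0.383]
force: [0.6, -1.0, -1.4]
width: 30.7
clock: 19.35
eef_pos: [606.2, -74.9, 297.7]
tool_rot: [-1.571, 0.002, 0.381]
force: [-1.3, -1.2, -1.5]
width: 30.6
shift [15.3 67.7  7.9] rot [ 0.001 -0.002 -0.002] pos [606.2 -74.9 297.7] rpy [-1.571  0.002  0.381] F [-1.3 -1.2 -1.5] w 30.6 q7 0.65 t 19.35
```

```bash
python3 -m jog '[{"x":15.3,"y":0,"z":8,"ax":0,"ay":0,"az":0,"grip":20},{"x":15.3,"y":30,"z":8,"ax":0,"ay":0,"az":0,"grip":20},{"x":15.3,"y":60,"z":8,"ax":0,"ay":0,"az":0,"grip":20},{"x":15.3,"y":68,"z":8,"ax":0,"ay":0,"az":0,"grip":20},{"x":15.3,"y":68,"z":8,"ax":0,"ay":0,"az":0,"grip":20}]'; python3 -m jog '[{"x":0,"y":0,"z":0,"ax":0,"ay":0,"az":0,"grip":20},{"x":0,"y":0,"z":0,"ax":0,"ay":0,"az":0,"grip":20}]';  python3 g.py 617.4 -61.9 230 0.383; python3 g.py 617.4 -61.9 230 0.383;python3 -c "
from h import *
d=cam('wrist');crop(d,0,0,640,400,1,'w21')
d=cam('scene');crop(d,230,150,360,270,5,'s21')
d=cam('top');crop(d,280,120,400,220,5,'t21')"
```

```text
clock: 19.85
eef_pos: [617.7, -60.5, 229.0]
tool_rot: [-1.57, 0.002, 0.382]
force: [0.3, -0.4, -1.4]
width: 30.1
clock: 20.05
eef_pos: [619.5, -60.7, 231.7]
tool_rot: [-1.572, -0.003, 0.382]
force: [0.3, 0.2, -1.7]
width: 30.3
shift [-2.3  1.7 -0.3] rot [ 0.001 -0.001  0.003] pos [619.5 -60.7 231.7] rpy [-1.572 -0.003  0.382] F [ 0.3  0.2 -1.7] w 30.3 q7 0.65 t 20.05
shift [-2.3  1.7 -0.3] rot [ 0.001 -0.001  0.003] pos [619.5 -60.7 231.7] rpy [-1.572 -0.003  0.382] F [ 0.3  0.2 -1.7] w 30.3 q7 0.65 t 20.05
```

View pics/w21.png

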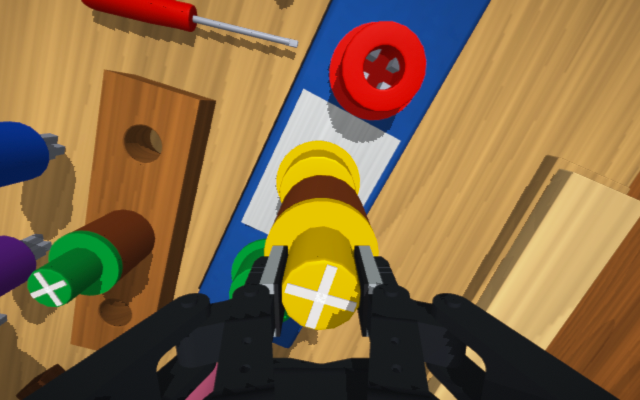

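View pics/s21.png

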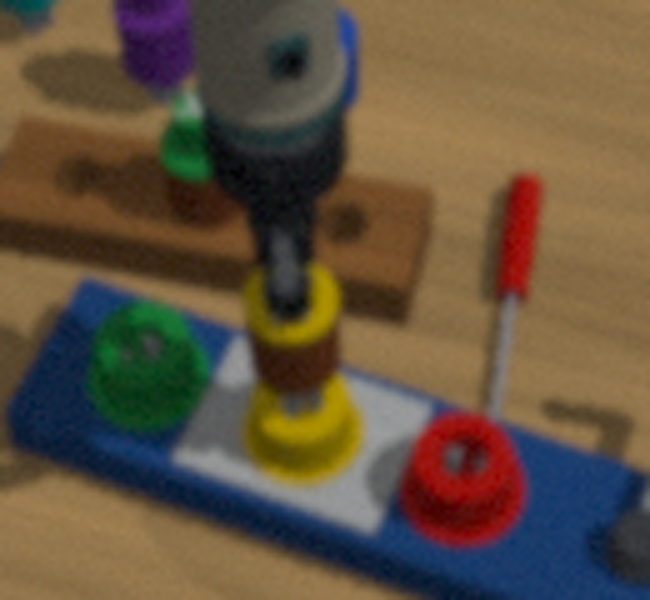

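```bash
python3 -c "
from h import *
d=cam('wrist');e=read_state()['eef_pos'];print(e)
print(atz(d,321,297,e[2]+18))
crop(d,260,240,380,340,6,'w22')
print(atz(d,383,67,96))"; python3 g.py 617.4 -61.9 230 0.383
```

```text
[618.7267779  -60.39572087 230.83838041]
[618.1190275  -59.72082011 248.83838041]
[624.20156977  49.42901047  96.        ]
shift [-1.8  0.8 -0.9] rot [ 0.001 -0.     0.001] pos [618.7 -60.4 230.8] rpy [-1.571e+00 -1.000e-03  3.830e-01] F [-0.5 -0.2 -1.9] w 30.8 q7 0.65 t 20.25
```

View pics/w22.png

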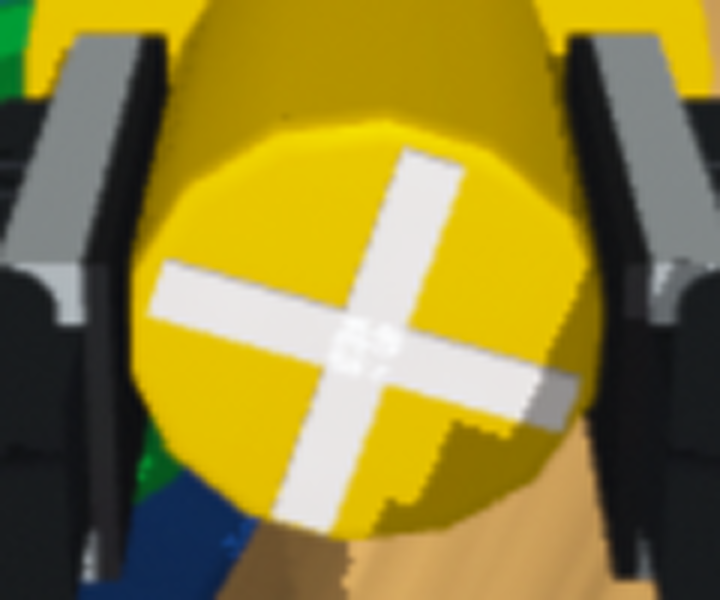

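```bash
python3 -m jog '[{"x":-1.7,"y":3,"z":-1,"ax":0,"ay":0,"az":0,"grip":20},{"x":-1.7,"y":8,"z":-1,"ax":0,"ay":0,"az":0,"grip":20},{"x":-1.7,"y":13,"z":-1,"ax":0,"ay":0,"az":0,"grip":20},{"x":-1.7,"y":18,"z":-1,"ax":0,"ay":0,"az":0,"grip":20},{"x":-1.7,"y":18,"z":-1,"ax":0,"ay":0,"az":0,"grip":20}]'; python3 g.py 617.4 -61.9 230 0.383
```

```text
clock: 20.75
eef_pos: [616.4, -61.7, 210.8]
tool_rot: [-1.57, 0.002, 0.383]
force: [0.1, 0.1, -2.4]
width: 30.2
shift [  0.8 -19.2  -0.6] rot [-0.001  0.    -0.002] pos [616.4 -61.7 210.8] rpy [-1.57   0.002  0.383] F [ 0.1  0.1 -2.4] w 30.2 q7 0.66 t 20.75
```

```bash
python3 -m jog '[{"x":0,"y":3,"z":0,"ax":0,"ay":0,"az":0,"grip":20},{"x":0,"y":6,"z":0,"ax":0,"ay":0,"az":0,"grip":20},{"x":0,"y":9,"z":0,"ax":0,"ay":0,"az":0,"grip":20},{"x":0,"y":12,"z":0,"ax":0,"ay":0,"az":0,"grip":20}]'; python3 g.py 617.4 -61.9 230 0.383
```

```text
clock: 21.15
eef_pos: [617.1, -61.9, 199.7]
tool_rot: [-1.571, -0.0, 0.383]
force: [1.2, 0.3, -2.5]
width: 30.3
shift [  0.2 -30.3  -0.1] rot [-0. -0.  0.] pos [617.1 -61.9 199.7] rpy [-1.571 -0.     0.383] F [ 1.2  0.3 -2.5] w 30.3 q7 0.67 t 21.15
```

Past the keys' height without contact; continuing down to home (TCP about 180).

```bash
python3 -m jog '[{"x":0,"y":4,"z":0,"ax":0,"ay":0,"az":0,"grip":20},{"x":0,"y":8,"z":0,"ax":0,"ay":0,"az":0,"grip":20},{"x":0,"y":12,"z":0,"ax":0,"ay":0,"az":0,"grip":20},{"x":0,"y":16,"z":0,"ax":0,"ay":0,"az":0,"grip":20},{"x":0,"y":16,"z":0,"ax":0,"ay":0,"az":0,"grip":20}]'; python3 g.py 617.4 -61.9 230 0.383
```

```text
clock: 21.65
eef_pos: [616.7, -61.8, 183.2]
tool_rot: [-1.57, 0.001, 0.383]
force: [-0.0, -0.5, -2.5]
width: 30.3
shift [  0.6 -46.8  -0.3] rot [-0.001 -0.    -0.001] pos [616.7 -61.8 183.2] rpy [-1.57e+00  1.00e-03  3.83e-01] F [-0.  -0.5 -2.5] w 30.3 q7 0.67 t 21.65
```

```bash
python3 -m jog '[{"x":0,"y":1.5,"z":0,"ax":0,"ay":0,"az":0,"grip":20},{"x":0,"y":3,"z":0,"ax":0,"ay":0,"az":0,"grip":20},{"x":0,"y":3,"z":0,"ax":0,"ay":0,"az":0,"grip":20}]'; python3 -m jog '[{"x":0,"y":0,"z":0,"ax":0,"ay":0,"az":0,"grip":45},{"x":0,"y":0,"z":0,"ax":0,"ay":0,"az":0,"grip":60},{"x":0,"y":0,"z":0,"ax":0,"ay":0,"az":0,"grip":75},{"x":0,"y":0,"z":0,"ax":0,"ay":0,"az":0,"grip":85},{"x":0,"y":0,"z":0,"ax":0,"ay":0,"az":0,"grip":85}]'; python3 -m jog '[{"x":0,"y":-30,"z":0,"ax":0,"ay":0,"az":0,"grip":85},{"x":0,"y":-60,"z":0,"ax":0,"ay":0,"az":0,"grip":85},{"x":0,"y":-90,"z":0,"ax":0,"ay":0,"az":0,"grip":85},{"x":0,"y":-110,"z":0,"ax":0,"ay":0,"az":0,"grip":85},{"x":0,"y":-110,"z":0,"ax":0,"ay":0,"az":0,"grip":85}]'; python3 g.py 460 -184 260 0;python3 -c "
from h import *
d=cam('wrist');crop(d,0,0,640,400,1,'w23')"
```

```text
clock: 21.95
eef_pos: [617.1, -61.9, 180.8]
tool_rot: [-1.571, 0.0, 0.383]
force: [-0.7, 0.2, -2.0]
width: 30.4
clock: 22.45
eef_pos: [617.2, -61.9, 181.1]
tool_rot: [-1.571, -0.0, 0.383]
force: [-0.1, -0.1, 0.2]
width: 84.8
clock: 22.95
eef_pos: [618.9, -62.4, 294.3]
tool_rot: [-1.574, -0.006, 0.383]
force: [0.0, 0.3, -0.2]
width: 85.6
shift [-193.1   33.3  -53.3] rot [0.002 0.383 0.006] pos [618.9 -62.4 294.3] rpy [-1.574 -0.006  0.383] F [ 0.   0.3 -0.2] w 85.6 q7 0.63 t 22.95
```

View pics/w23.png

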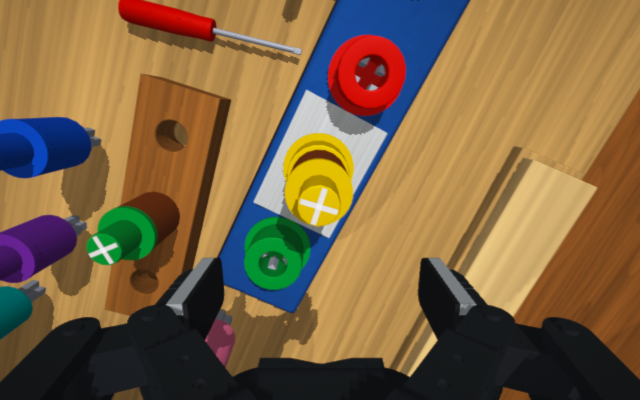

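```bash
python3 -c "
from h import *
d=cam('wrist');print(atz(d,320,205,198))"
python3 -m jog '[{"x":-193,"y":34,"z":-53,"ax":0,"ay":0.377,"az":0,"grip":85},{"x":-193,"y":34,"z":-53,"ax":0,"ay":0.377,"az":0,"grip":85},{"x":-193,"y":34,"z":-53,"ax":0,"ay":0.377,"az":0,"grip":85},{"x":-193,"y":34,"z":-53,"ax":0,"ay":0.377,"az":0,"grip":85},{"x":-193,"y":34,"z":-53,"ax":0,"ay":0.377,"az":0,"grip":85}]'; python3 -m jog '[{"x":0,"y":0,"z":0,"ax":0,"ay":0,"az":0,"grip":85},{"x":0,"y":0,"z":0,"ax":0,"ay":0,"az":0,"grip":85}]'; python3 g.py 459 -184 132 0
```

```text
[615.22499791 -58.0799734  198.        ]
clock: 23.55
eef_pos: [450.5, -186.7, 255.1]
tool_rot: [-1.571, 0.008, -0.003]
force: [0.8, 0.8, -0.2]
width: 85.4
clock: 23.75
eef_pos: [458.7, -182.2, 256.4]
tool_rot: [-1.57, 0.0, 0.007]
force: [0.4, -0.2, -0.0]
width: 85.0
shift [  0.3 124.4  -1.8] rot [-0.001  0.007 -0.   ] pos [ 458.7 -182.2  256.4] rpy [-1.57   0.     0.007] F [ 0.4 -0.2 -0. ] w 85.0 q7 0.6 t 23.75
```

```bash
python3 -m jog '[{"x":0,"y":40,"z":-1,"ax":0,"ay":0,"az":0,"grip":85},{"x":0,"y":80,"z":-1,"ax":0,"ay":0,"az":0,"grip":85},{"x":0,"y":110,"z":-1,"ax":0,"ay":0,"az":0,"grip":85},{"x":0,"y":124,"z":-1,"ax":0,"ay":0,"az":0,"grip":85},{"x":0,"y":124,"z":-1,"ax":0,"ay":0,"az":0,"grip":85}]'
python3 -m jog '[{"x":0,"y":0,"z":0,"ax":0,"ay":0,"az":0,"grip":50},{"x":0,"y":0,"z":0,"ax":0,"ay":0,"az":0,"grip":30},{"x":0,"y":0,"z":0,"ax":0,"ay":0,"az":0,"grip":25},{"x":0,"y":0,"z":0,"ax":0,"ay":0,"az":0,"grip":20},{"x":0,"y":0,"z":0,"ax":0,"ay":0,"az":0,"grip":20}]';python3 -c "
from h import *
d=cam('wrist');crop(d,220,180,420,360,4,'w24')"
```

```text
clock: 24.25
eef_pos: [457.8, -182.4, 130.6]
tool_rot: [-1.569, 0.004, 0.009]
force: [-0.4, 0.4, 1.1]
width: 85.0
clock: 24.75
eef_pos: [459.0, -184.3, 134.0]
tool_rot: [-1.571, -0.003, 0.006]
force: [1.0, 0.5, 7.1]
width: 30.2
```

View pics/w24.png

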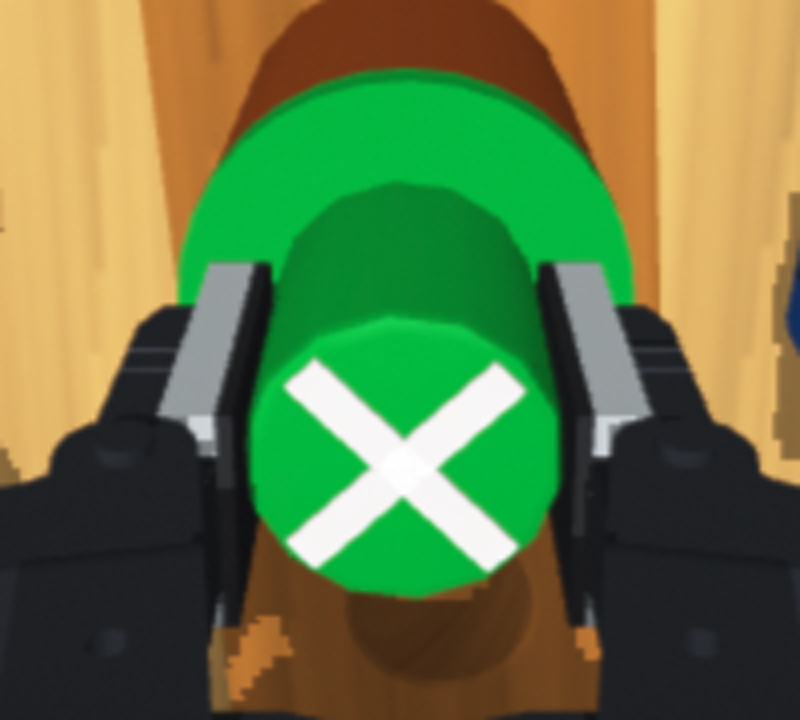

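```bash
python3 -c "
from h import *
d=cam('wrist')
B=lambda u,v:atz(d,220+u/4,180+v/4,152)[:2]
an=lambda a,b:np.degrees(np.arctan2(*(b-a)[::-1])).round(1)
print(B(403,466),read_state()['eef_pos'],an(B(300,372),B(504,558)),an(B(302,556),B(511,376)))"
python3 -m jog '[{"x":0,"y":-25,"z":0,"ax":0,"ay":0,"az":0,"grip":20},{"x":0,"y":-60,"z":0,"ax":0,"ay":0,"az":0,"grip":20},{"x":0,"y":-100,"z":0,"ax":0,"ay":0,"az":0,"grip":20},{"x":0,"y":-140,"z":0,"ax":0,"ay":0,"az":0,"grip":20},{"x":0,"y":-140,"z":0,"ax":0,"ay":0,"az":0,"grip":20}]'; python3 g.py 607.4 -171 275 0.13
```

```text
[ 457.97437443 -183.31425907] [ 458.98657261 -184.35953462  133.95797441] -45.6 44.8
clock: 25.35
eef_pos: [460.4, -185.7, 277.5]
tool_rot: [-1.574, -0.009, 0.006]
force: [0.1, -0.4, -2.5]
width: 30.0
shift [147.1   3.8  13.9] rot [ 0.003 -0.124  0.009] pos [ 460.4 -185.7  277.5] rpy [-1.574 -0.009  0.006] F [ 0.1 -0.4 -2.5] w 30.0 q7 0.6 t 25.35
```

```bash
python3 -m jog '[{"x":40,"y":0,"z":4,"ax":0,"ay":-0.05,"az":0,"grip":20},{"x":80,"y":0,"z":8,"ax":0,"ay":-0.105,"az":0,"grip":20},{"x":120,"y":0,"z":14,"ax":0,"ay":-0.105,"az":0,"grip":20},{"x":147,"y":0,"z":14,"ax":0,"ay":-0.105,"az":0,"grip":20},{"x":147,"y":30,"z":14,"ax":0,"ay":-0.105,"az":0,"grip":20}]'; python3 -m jog '[{"x":0,"y":14,"z":0,"ax":0,"ay":0,"az":0,"grip":20},{"x":0,"y":14,"z":0,"ax":0,"ay":0,"az":0,"grip":20},{"x":0,"y":14,"z":0,"ax":0,"ay":0,"az":0,"grip":20},{"x":0,"y":14,"z":0,"ax":0,"ay":0,"az":0,"grip":20}]';  python3 g.py 607.5 -171.4 230 0.111; python3 -c "
from h import *
d=cam('wrist');e=read_state()['eef_pos'];print(e)
crop(d,260,240,380,340,6,'w25');crop(d,0,0,640,400,1,'w26')
np.savez('w25.npz',**d)"
```

```text
clock: 25.85
eef_pos: [610.9, -168.7, 244.0]
tool_rot: [-1.574, -0.009, 0.115]
force: [0.1, -0.2, -3.2]
width: 30.2
clock: 26.25
eef_pos: [605.0, -169.8, 230.1]
tool_rot: [-1.571, -0.002, 0.11]
force: [-0.4, 1.1, -2.9]
width: 30.3
shift [ 2.3  0.1 -1.8] rot [ 0.001 -0.001  0.002] pos [ 605.  -169.8  230.1] rpy [-1.571 -0.002  0.11 ] F [-0.4  1.1 -2.9] w 30.3 q7 0.61 t 26.25
[ 605.13244331 -169.79860847  230.2484401 ]
```

View pics/w25.png

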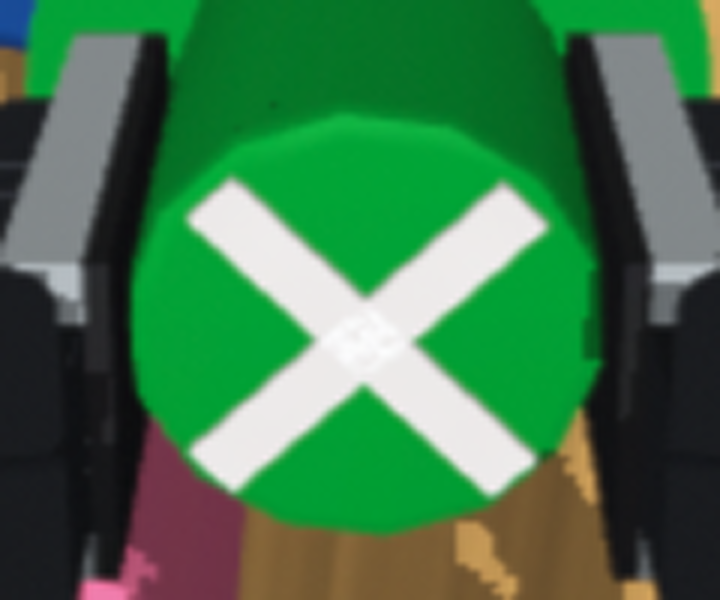

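View pics/w26.png

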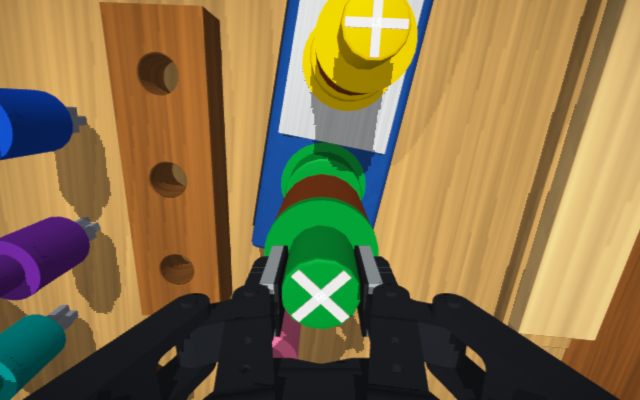

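```bash
python3 -c "
from h import *
d=dict(np.load('w25.npz'));e=[605.13,-169.8,230.25]
B=lambda u,v:atz(d,260+u/6,240+v/6,e[2]+18)[:2]
an=lambda a,b:np.degrees(np.arctan2(*(b-a)[::-1])).round(1)
p=B(365,342);print(p,an(B(212,198),B(515,478)),an(B(212,472),B(526,203)))
print(atz(d,376,24,198))
w=np.array([606.5,-170.4])-p;y=.11
print(w, 'tool x',w@[np.cos(y),np.sin(y)],'z',w@[-np.sin(y),np.cos(y)])"
```

```text
[ 604.03312591 -168.93310417] -40.0 50.6
[616.61605337 -60.98247253 198.        ]
[ 2.46687409 -1.46689583] tool x 2.290931211877553 z -1.7288393043729835
```

```bash
python3 -m jog '[{"x":2.3,"y":1,"z":-1.7,"ax":0,"ay":0,"az":0,"grip":20},{"x":2.3,"y":5,"z":-1.7,"ax":0,"ay":0,"az":0,"grip":20},{"x":2.3,"y":10,"z":-1.7,"ax":0,"ay":0,"az":0,"grip":20},{"x":2.3,"y":16,"z":-1.7,"ax":0,"ay":0,"az":0,"grip":20},{"x":2.3,"y":18,"z":-1.7,"ax":0,"ay":0,"az":0,"grip":20}]'; python3 -m jog '[{"x":0,"y":3,"z":0,"ax":0,"ay":0,"az":0,"grip":20},{"x":0,"y":6,"z":0,"ax":0,"ay":0,"az":0,"grip":20},{"x":0,"y":9,"z":0,"ax":0,"ay":0,"az":0,"grip":20},{"x":0,"y":12,"z":0,"ax":0,"ay":0,"az":0,"grip":20}]'; python3 g.py 607.5 -171.4 180 0.11
```

```text
clock: 26.8
eef_pos: [606.7, -170.4, 209.8]
tool_rot: [-1.57, 0.002, 0.111]
force: [0.2, 0.2, -2.8]
width: 30.1
clock: 27.2
eef_pos: [607.3, -170.7, 198.7]
tool_rot: [-1.571, -0.0, 0.111]
force: [0.0, -0.1, -2.7]
width: 30.3
shift [ 0.1 18.7 -0.7] rot [-0.     0.001  0.   ] pos [ 607.3 -170.7  198.7] rpy [-1.571 -0.     0.111] F [ 0.  -0.1 -2.7] w 30.3 q7 0.63 t 27.2
```

```bash
python3 -m jog '[{"x":0,"y":4,"z":0,"ax":0,"ay":0,"az":0,"grip":20},{"x":0,"y":8,"z":0,"ax":0,"ay":0,"az":0,"grip":20},{"x":0,"y":12,"z":0,"ax":0,"ay":0,"az":0,"grip":20},{"x":0,"y":16,"z":0,"ax":0,"ay":0,"az":0,"grip":20},{"x":0,"y":18,"z":0,"ax":0,"ay":0,"az":0,"grip":20}]'; python3 -m jog '[{"x":0,"y":0,"z":0,"ax":0,"ay":0,"az":0,"grip":20},{"x":0,"y":0,"z":0,"ax":0,"ay":0,"az":0,"grip":20}]'; python3 g.py 607.5 -171.4 180 0.11
```

```text
clock: 27.7
eef_pos: [607.1, -170.6, 180.4]
tool_rot: [-1.571, 0.001, 0.111]
force: [0.2, -0.6, -3.3]
width: 30.5
clock: 27.9
eef_pos: [607.4, -170.8, 181.0]
tool_rot: [-1.571, -0.0, 0.111]
force: [0.5, 0.4, -3.2]
width: 30.4
shift [ 0.1  1.  -0.6] rot [0.    0.001 0.   ] pos [ 607.4 -170.8  181. ] rpy [-1.571 -0.     0.111] F [ 0.5  0.4 -3.2] w 30.4 q7 0.64 t 27.9
```

```bash
python3 -m jog '[{"x":0,"y":0,"z":0,"ax":0,"ay":0,"az":0,"grip":45},{"x":0,"y":0,"z":0,"ax":0,"ay":0,"az":0,"grip":60},{"x":0,"y":0,"z":0,"ax":0,"ay":0,"az":0,"grip":75},{"x":0,"y":0,"z":0,"ax":0,"ay":0,"az":0,"grip":85},{"x":0,"y":0,"z":0,"ax":0,"ay":0,"az":0,"grip":85}]'; python3 -m jog '[{"x":0,"y":-30,"z":0,"ax":0,"ay":0,"az":0,"grip":85},{"x":0,"y":-60,"z":0,"ax":0,"ay":0,"az":0,"grip":85},{"x":0,"y":-90,"z":0,"ax":0,"ay":0,"az":0,"grip":85},{"x":0,"y":-110,"z":0,"ax":0,"ay":0,"az":0,"grip":85},{"x":0,"y":-110,"z":0,"ax":0,"ay":0,"az":0,"grip":85}]'; python3 g.py 500 130 290 0;python3 -c "
from h import *
d=cam('wrist');crop(d,0,0,640,400,1,'w27')
d=cam('scene');crop(d,210,120,490,290,2.8,'s27')"
```

```text
clock: 28.4
eef_pos: [607.4, -170.7, 181.1]
tool_rot: [-1.571, -0.0, 0.111]
force: [0.1, -0.4, 0.0]
width: 85.1
clock: 28.9
eef_pos: [608.9, -171.7, 294.3]
tool_rot: [-1.573, -0.006, 0.111]
force: [0.0, -0.4, -0.5]
width: 84.8
shift [-74.9   3.1 311.9] rot [0.002 0.111 0.006] pos [ 608.9 -171.7  294.3] rpy [-1.573 -0.006  0.111] F [ 0.  -0.4 -0.5] w 84.8 q7 0.58 t 28.9
```

View pics/w27.png

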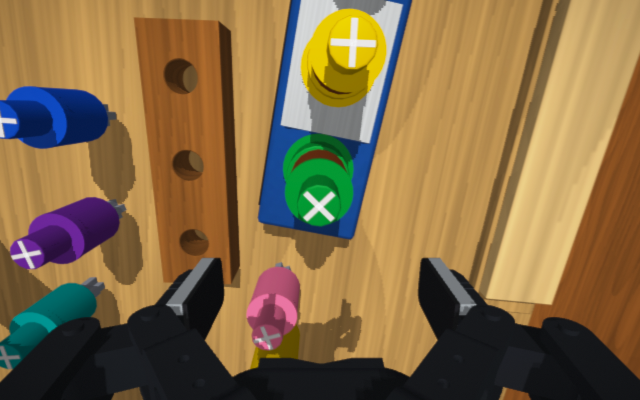

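View pics/s27.png

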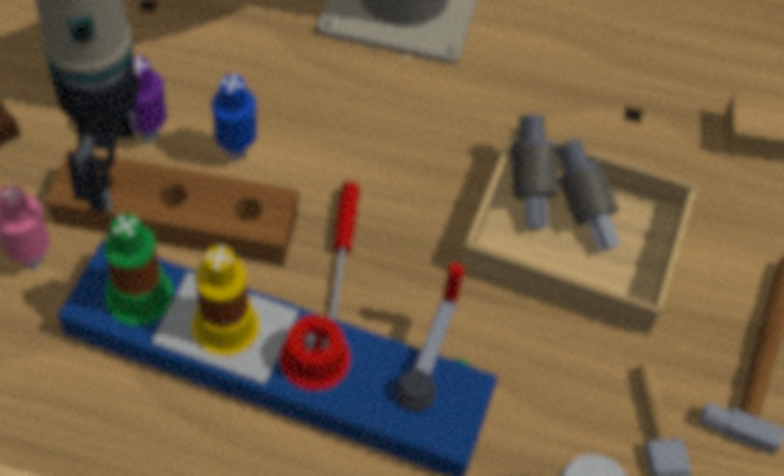

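```bash
python3 -m jog '[{"x":-60,"y":-10,"z":250,"ax":0,"ay":0.1,"az":0,"grip":85},{"x":-60,"y":-10,"z":250,"ax":0,"ay":0.1,"az":0,"grip":85},{"x":-60,"y":-10,"z":250,"ax":0,"ay":0.1,"az":0,"grip":85},{"x":-60,"y":-10,"z":250,"ax":0,"ay":0.1,"az":0,"grip":85},{"x":-60,"y":-10,"z":250,"ax":0,"ay":0.1,"az":0,"grip":85}]'; python3 g.py 420 240 320 0
```

```text
clock: 29.5
eef_pos: [520.6, 66.1, 299.2]
tool_rot: [-1.571, 0.003, 0.011]
force: [1.0, 0.2, 0.0]
width: 85.2
shift [-98.7 -20.6 175. ] rot [ 0.     0.011 -0.003] pos [520.6  66.1 299.2] rpy [-1.571  0.003  0.011] F [1.  0.2 0. ] w 85.2 q7 0.08 t 29.5
```

```bash
python3 -m jog '[{"x":-110,"y":-15,"z":175,"ax":0,"ay":0,"az":0,"grip":85},{"x":-110,"y":-15,"z":175,"ax":0,"ay":0,"az":0,"grip":85},{"x":-110,"y":-15,"z":175,"ax":0,"ay":0,"az":0,"grip":85},{"x":-110,"y":-15,"z":175,"ax":0,"ay":0,"az":0,"grip":85},{"x":-110,"y":-15,"z":175,"ax":0,"ay":0,"az":0,"grip":85}]'; python3 -m jog '[{"x":0,"y":0,"z":0,"ax":0,"ay":0,"az":0,"grip":85},{"x":0,"y":0,"z":0,"ax":0,"ay":0,"az":0,"grip":85}]';python3 g.py 420 240 320 0;python3 -c "
from h import *
d=cam('wrist');crop(d,0,0,640,400,1,'w28');np.savez('w28.npz',**d)
d=cam('scene');crop(d,360,120,480,260,5,'s28');np.savez('s28.npz',**d)"
```

```text
clock: 30.0
eef_pos: [405.8, 243.9, 314.3]
tool_rot: [-1.569, 0.005, 0.022]
force: [0.2, -0.1, -0.6]
width: 84.9
clock: 30.2
eef_pos: [410.9, 236.6, 315.0]
tool_rot: [-1.573, 0.001, 0.01]
force: [1.2, 0.2, 0.6]
width: 85.1
shift [ 9.1 -5.   3.3] rot [ 0.002  0.01  -0.001] pos [410.9 236.6 315. ] rpy [-1.573e+00  1.000e-03  1.000e-02] F [1.2 0.2 0.6] w 85.1 q7 -0.38 t 30.2
```

View pics/w28.png

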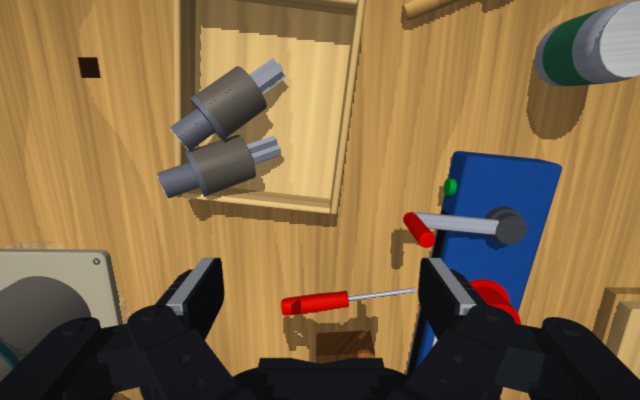

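View pics/s28.png

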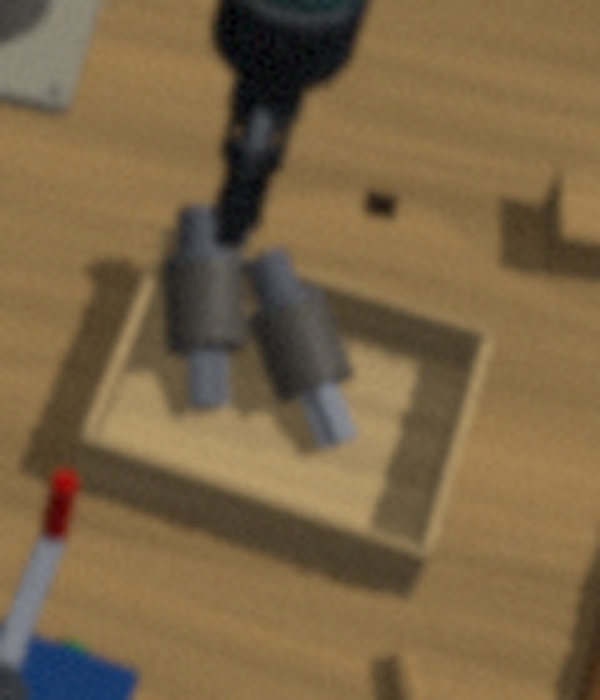

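```bash
python3 -c "
from h import *
d=dict(np.load('w28.npz'));s=dict(np.load('s28.npz'))
def tri(a,b):
    o1,r1=ray(d,*a);o2,r2=ray(s,*b)
    t=np.linalg.lstsq(np.stack([r1,-r2],1),o2-o1,rcond=None)[0]
    p,q=o1+r1*t[0],o2+r2*t[1]; return (p+q)/2,np.linalg.norm(p-q)
S=lambda u,v:(360+u/5,120+v/5)
for n,a,b in [('b',(222,166),S(205,300)),('a',(229,103),S(302,345)),('bknob',(166,184),S(197,212)),('aknob',(180,133),S(268,258))]: print(n,tri(a,b), [atz(d,*a,z).round(0) for z in (40,70,100)])
for p in [(335,211),(182,195),(361,3),(180,3)]: print(atz(d,*p,55))
print([atz(s,*S(*p),55).round(0)[:2] for p in [(85,437),(425,550),(490,335),(165,245)]])
"
```

```text
b (array([293.24936907, 238.85502966,  57.84196034]), np.float64(1.1474571427192608)) [array([288., 235.,  40.]), array([297., 241.,  70.]), array([306., 246., 100.])]
a (array([303.01613822, 310.62345684,  45.82834215]), np.float64(1.9059628396137505)) [array([301., 310.,  40.]), array([309., 310.,  70.]), array([317., 310., 100.])]
bknob (array([232.38225979, 219.65095978,  75.6274263 ]), np.float64(0.9496253402074427)) [array([216., 212.,  40.]), array([230., 219.,  70.]), array([244., 226., 100.])]
aknob (array([250.34722429, 275.86100989,  65.35470067]), np.float64(1.7910176843964418)) [array([240., 275.,  40.]), array([253., 277.,  70.]), array([265., 280., 100.])]
[427.66815208 183.12219064  55.        ]
[240.74559232 201.55470751  55.        ]
[449.62706958 411.01543934  55.        ]
[260.89840038 409.13660097  55.        ]
[array([429., 183.]), array([451., 413.]), array([264., 435.]), array([251., 203.])]
```

```bash
python3 -c "
from h import *
d=dict(np.load('w28.npz'))
crop(d,380,130,560,260,4,'w29')
print(atz(d,411,218,136),atz(d,428,240,66))
print(proj(d,(517,178,136)),proj(d,(517,178,66)),proj(d,(636.6,167.5,66)))
p=np.array([636.6,167.5]);y0=-.0886
X=np.array([np.cos(y0),np.sin(y0)]);Y=np.array([-np.sin(y0),np.cos(y0)])
for th in (-.2,0,.25,.5,.75,1.0,1.05):
  post=p+120*(-np.cos(th)*X+np.sin(th)*Y); t=np.sin(th)*X+np.cos(th)*Y
  print(th,post.round(1),(post-20*t).round(1),'yaw',round(y0-th,3))
"
```

```text
[498.92903258 202.7443228  136.        ] [542.53030073 150.40915983  66.        ]
[426.80865925 241.44816783] [409.19427221 218.6003132 ] [506.64883326 227.77860861]
-0.2 [517.3 154.2] [519.6 134.3] yaw 0.111
0 [517.1 178.1] [515.3 158.2] yaw -0.089
0.25 [523.4 207.4] [516.8 188.5] yaw -0.339
0.5 [536.8 234.1] [525.7 217.5] yaw -0.589
0.75 [556.4 256.7] [541.5 243.4] yaw -0.839
1.0 [581.  273.8] [563.2 264.5] yaw -1.089
1.05 [586.3 276.5] [568.2 268.1] yaw -1.139
```

View pics/w29.png

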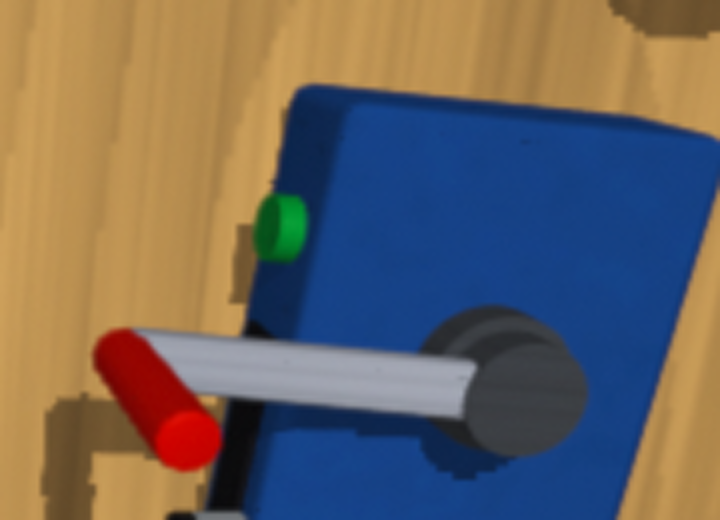

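```bash
python3 g.py 519 140 200 -0.089; python3 -m jog '[{"x":50,"y":0,"z":-46,"ax":0,"ay":0.09,"az":0,"grip":20},{"x":80,"y":0,"z":-80,"ax":0,"ay":0.09,"az":0,"grip":0},{"x":108,"y":40,"z":-96,"ax":0,"ay":0.09,"az":0,"grip":0},{"x":108,"y":80,"z":-96,"ax":0,"ay":0.09,"az":0,"grip":0},{"x":108,"y":115,"z":-96,"ax":0,"ay":0.09,"az":0,"grip":0}]'; python3 -m jog '[{"x":0,"y":0,"z":0,"ax":0,"ay":0,"az":0,"grip":0},{"x":0,"y":0,"z":0,"ax":0,"ay":0,"az":0,"grip":0}]'; python3 g.py 517 143 102 -0.089
```

```text
shift [106.9 115.4 -96.7] rot [ 0.001  0.096 -0.   ] pos [411.4 236.1 315.3] rpy [-1.572  0.     0.007] F [-0.1  0.5 -1. ] w 84.9 q7 -0.38 t 30.3
clock: 30.8
eef_pos: [521.1, 138.9, 198.5]
tool_rot: [-1.573, -0.0, -0.086]
force: [-0.4, -0.2, -0.1]
width: 11.6
clock: 31.0
eef_pos: [520.1, 141.8, 200.9]
tool_rot: [-1.572, 0.0, -0.081]
force: [0.6, -0.1, 0.8]
width: -0.1
shift [-3.1 98.9  1. ] rot [ 0.001  0.008 -0.   ] pos [520.1 141.8 200.9] rpy [-1.572  0.    -0.081] F [ 0.6 -0.1  0.8] w -0.1 q7 -0.07 t 31.0
```

```bash
python3 -m jog '[{"x":-4,"y":40,"z":0,"ax":0,"ay":0,"az":0,"grip":0},{"x":-4,"y":75,"z":0,"ax":0,"ay":0,"az":0,"grip":0},{"x":-4,"y":97,"z":0,"ax":0,"ay":0,"az":0,"grip":0},{"x":-4,"y":97,"z":0,"ax":0,"ay":0,"az":0,"grip":0},{"x":-4,"y":97,"z":0,"ax":0,"ay":0,"az":0,"grip":0}]'; python3 -c "
from h import *
d=cam('wrist');crop(d,0,0,640,400,1,'w30')"; for a in "515.3 158.2 104 -.089" "516.8 188.5 104 -.339" "525.7 217.5 104 -.589" "541.5 243.4 104 -.839" "563.2 264.5 104 -1.089" "568.2 268.1 104 -1.139"; do python3 g.py $a|cut -c1-70; done
```

```text
clock: 31.5
eef_pos: [517.3, 143.7, 105.7]
tool_rot: [-1.57, -0.003, -0.079]
force: [-0.2, -0.4, 0.8]
width: 0.0
shift [-3.4  2.  14.2] rot [-0.001  0.01   0.004] pos [517.5 143.8 106
shift [-4.3  2.1 44.5] rot [-0.002  0.26   0.004] pos [517.5 143.8 106
shift [ 2.3  2.1 74.1] rot [-0.002  0.51   0.004] pos [517.5 143.8 106
shift [ 16.    2.2 101.2] rot [-0.003  0.76   0.003] pos [517.5 143.8 
shift [ 36.    2.3 123.9] rot [-0.003  1.01   0.003] pos [517.5 143.8 
shift [ 40.7   2.4 127.9] rot [-0.003  1.06   0.003] pos [517.5 143.8
```

View pics/w30.png

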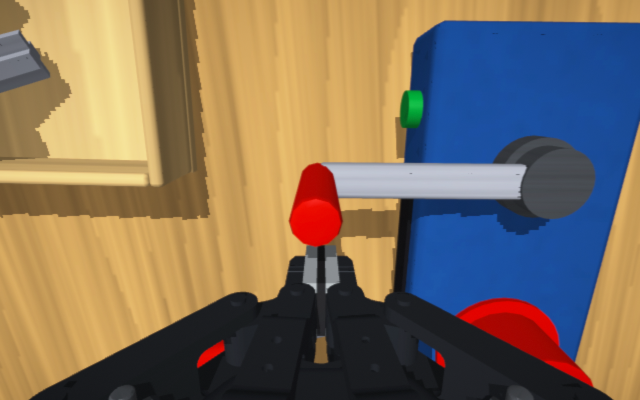

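```bash
python3 -m jog '[{"x":-3,"y":2,"z":15,"ax":0,"ay":0.03,"az":0,"grip":0},{"x":-5,"y":2,"z":29,"ax":0,"ay":0.135,"az":0,"grip":0},{"x":-4,"y":2,"z":44,"ax":0,"ay":0.26,"az":0,"grip":0},{"x":-2,"y":2,"z":60,"ax":0,"ay":0.385,"az":0,"grip":0},{"x":2,"y":2,"z":74,"ax":0,"ay":0.51,"az":0,"grip":0}]'; python3 -c "
from h import *
d=cam('wrist');crop(d,0,0,640,400,1,'w31')"; for a in "533 231 104 -.714"  "541.5 243.4 104 -.839" "552 255 104 -.964" "563.2 264.5 104 -1.089" "568.2 268.1 104 -1.139"; do python3 g.py $a; done
```

```text
clock: 32.05
eef_pos: [524.3, 217.7, 104.0]
tool_rot: [-1.569, -0.001, -0.594]
force: [-0.5, -2.3, -0.8]
width: 0.3
shift [ 0.8 -0.1 12.7] rot [-0.005  0.119  0.001] pos [525.2 221.  103.8] rpy [-1.566 -0.002 -0.595] F [0.8 0.6 1.8] w 0.1 q7 -0.48 t 32.1
shift [ 0.9 -0.1 27.7] rot [-0.005  0.244  0.001] pos [525.2 221.  103.8] rpy [-1.566 -0.002 -0.595] F [0.8 0.6 1.8] w 0.1 q7 -0.48 t 32.1
shift [ 3.1 -0.  43.2] rot [-0.005  0.369  0.001] pos [525.2 221.  103.8] rpy [-1.566 -0.002 -0.595] F [0.8 0.6 1.8] w 0.1 q7 -0.48 t 32.1
shift [ 7.   0.1 57.3] rot [-0.005  0.494  0.   ] pos [525.2 221.  103.8] rpy [-1.566 -0.002 -0.595] F [0.8 0.6 1.8] w 0.1 q7 -0.48 t 32.1
shift [ 9.2  0.1 63.1] rot [-0.005  0.544  0.   ] pos [525.2 221.  103.8] rpy [-1.566 -0.002 -0.595] F [0.8 0.6 1.8] w 0.1 q7 -0.48 t 32.1
```

View pics/w31.png

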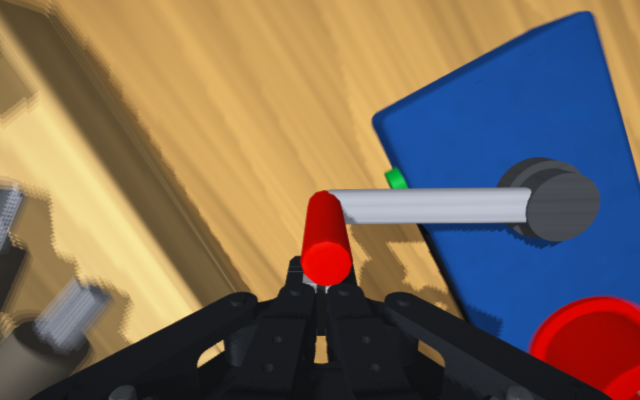

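```bash
python3 -m jog '[{"x":0,"y":0,"z":14,"ax":0,"ay":0.12,"az":0,"grip":0},{"x":1,"y":0,"z":29,"ax":0,"ay":0.245,"az":0,"grip":0},{"x":3,"y":0,"z":44,"ax":0,"ay":0.37,"az":0,"grip":0},{"x":6,"y":0,"z":54,"ax":0,"ay":0.47,"az":0,"grip":0},{"x":7,"y":0,"z":58,"ax":0,"ay":0.495,"az":0,"grip":0}]'; python3 -c "
from h import *
d=cam('wrist');crop(d,0,0,640,400,1,'w32')
d=cam('top');crop(d,180,130,340,270,5,'t32')"; python3 g.py 568.2 268.1 104 -1.139
```

```text
clock: 32.6
eef_pos: [561.4, 262.6, 103.0]
tool_rot: [-1.57, 0.001, -1.082]
force: [-3.0, -0.3, 2.0]
width: 0.0
shift [-2.1 -1.3  8.9] rot [-0.     0.059 -0.001] pos [561.3 262.1 102.6] rpy [-1.57e+00  1.00e-03 -1.08e+00] F [-4.1 -0.4  1.6] w -0.1 q7 -0.93 t 32.7
```

View pics/w32.png

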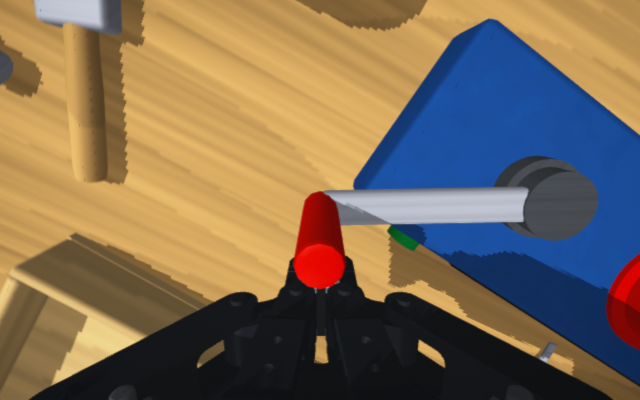

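```bash
python3 -m jog '[{"x":0,"y":0,"z":2,"ax":0,"ay":0.02,"az":0,"grip":0},{"x":0.5,"y":0,"z":4,"ax":0,"ay":0.04,"az":0,"grip":0},{"x":0.5,"y":0,"z":4,"ax":0,"ay":0.04,"az":0,"grip":0}]';  python3 g.py 568.2 268.1 104 -1.139
```

```text
clock: 33.0
eef_pos: [564.0, 262.8, 101.5]
tool_rot: [-1.573, 0.001, -1.124]
force: [-5.4, -0.4, -1.7]
width: -0.1
shift [-3.  -2.5  6. ] rot [ 0.002  0.015 -0.001] pos [564.  262.8 101.5] rpy [-1.573e+00  1.000e-03 -1.124e+00] F [-5.4 -0.4 -1.7] w -0.1 q7 -0.97 t 33.0
```

```bash
python3 -m jog '[{"x":0,"y":0,"z":2,"ax":0,"ay":0,"az":0,"grip":0},{"x":0,"y":0,"z":4,"ax":0,"ay":0,"az":0,"grip":0},{"x":0,"y":0,"z":4,"ax":0,"ay":0,"az":0,"grip":0}]';  python3 g.py 568.2 268.1 104 -1.139; python3 -c "
from h import *
d=cam('wrist');crop(d,0,0,640,400,1,'w33');np.savez('w33.npz',**d)
p=np.array([636.6,167.5]);y0=-.0886
X=np.array([np.cos(y0),np.sin(y0)]);Y=np.array([-np.sin(y0),np.cos(y0)])
for th in (.8,.9,1.0,1.05):
  post=p+120*(-np.cos(th)*X+np.sin(th)*Y); print(th,proj(d,(*post,136)),proj(d,(*post,66)))
print(proj(d,(*p,66)))"
```

```text
clock: 33.3
eef_pos: [564.8, 262.9, 100.8]
tool_rot: [-1.58, 0.002, -1.124]
force: [-11.7, -1.9, 4.5]
width: 0.1
shift [-3.2 -3.3  5.3] rot [ 0.009  0.015 -0.002] pos [564.8 262.9 100.8] rpy [-1.58   0.002 -1.124] F [-11.7  -1.9   4.5] w 0.1 q7 -0.97 t 33.3
0.8 [325.11440652 335.17781717] [323.83967326 248.72977435]
0.9 [318.61394389 305.3035935 ] [319.76658332 228.46095575]
1.0 [315.38712617 273.08206733] [317.80404834 207.10538325]
1.05 [315.11254277 256.11187102] [317.66057035 196.06318153]
[549.13573962 199.61226454]
```

View pics/w33.png

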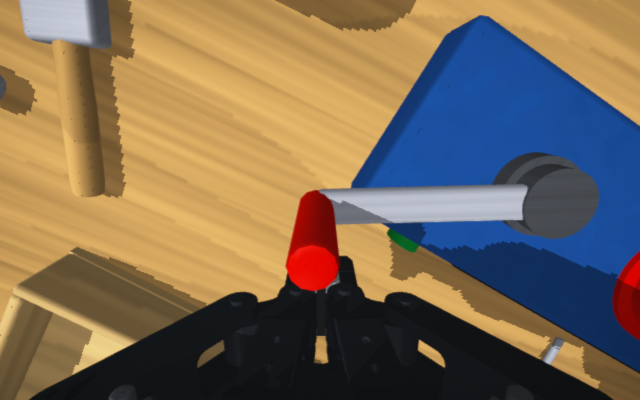

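```bash
for a in "552 255 104 -.964" "541.5 243.4 104 -.839" "533 231 104 -.714" "525.7 217.5 104 -.589" "519.5 203 104 -.464"; do python3 g.py $a|cut -c1-60; done
```

```text
shift [  1.6  -3.1 -15. ] rot [ 0.009 -0.16  -0.003] pos [56
shift [  7.6  -3.  -29.5] rot [ 0.008 -0.285 -0.003] pos [56
shift [ 15.1  -2.9 -42.5] rot [ 0.008 -0.41  -0.004] pos [56
shift [ 24.1  -2.8 -54.9] rot [ 0.008 -0.535 -0.005] pos [56
shift [ 34.5  -2.7 -66.8] rot [ 0.008 -0.66  -0.005] pos [56
```

```bash
python3 -m jog '[{"x":1.5,"y":-3,"z":-15,"ax":0,"ay":-0.15,"az":0,"grip":0},{"x":7.5,"y":-3,"z":-30,"ax":0,"ay":-0.285,"az":0,"grip":0},{"x":15,"y":-3,"z":-43,"ax":0,"ay":-0.41,"az":0,"grip":0},{"x":24,"y":-3,"z":-55,"ax":0,"ay":-0.535,"az":0,"grip":0},{"x":34.5,"y":-3,"z":-67,"ax":0,"ay":-0.66,"az":0,"grip":0}]'; for a in "516.8 188.5 104 -.339" "515.5 170 104 -.2"  "515.3 158.2 104 -.089" "519 134 104 -.089"  "519 115 104 -.089" ; do python3 g.py $a; done
```

```text
clock: 33.85
eef_pos: [524.2, 203.2, 105.1]
tool_rot: [-1.57, -0.003, -0.46]
force: [-1.1, -1.3, -0.4]
width: -0.0
shift [ -0.1   1.  -16.5] rot [-0.    -0.121  0.003] pos [524.2 203.2 105.1] rpy [-1.57  -0.003 -0.46 ] F [-1.1 -1.3 -0.4] w -0.0 q7 -0.35 t 33.85
shift [  7.    1.  -33.6] rot [-0.    -0.26   0.003] pos [524.2 203.2 105.1] rpy [-1.57  -0.003 -0.46 ] F [-1.1 -1.3 -0.4] w -0.0 q7 -0.35 t 33.85
shift [ 12.    1.1 -44.3] rot [-0.    -0.371  0.003] pos [524.2 203.2 105.1] rpy [-1.57  -0.003 -0.46 ] F [-1.1 -1.3 -0.4] w -0.0 q7 -0.35 t 33.85
shift [ 26.1   1.1 -64.3] rot [-0.    -0.371  0.003] pos [524.2 203.2 105.1] rpy [-1.57  -0.003 -0.46 ] F [-1.1 -1.3 -0.4] w -0.0 q7 -0.35 t 33.85
shift [ 34.5   1.1 -81.4] rot [-0.    -0.371  0.003] pos [524.2 203.2 105.1] rpy [-1.57  -0.003 -0.46 ] F [-1.1 -1.3 -0.4] w -0.0 q7 -0.35 t 33.85
```

```bash
python3 -m jog '[{"x":0,"y":0,"z":-16,"ax":0,"ay":-0.12,"az":0,"grip":0},{"x":7,"y":0,"z":-33,"ax":0,"ay":-0.26,"az":0,"grip":0},{"x":12,"y":0,"z":-45,"ax":0,"ay":-0.37,"az":0,"grip":0},{"x":26,"y":0,"z":-64,"ax":0,"ay":-0.37,"az":0,"grip":0},{"x":34,"y":0,"z":-81,"ax":0,"ay":-0.37,"az":0,"grip":0}]'; python3 -m jog '[{"x":0,"y":-40,"z":0,"ax":0,"ay":0,"az":0,"grip":0},{"x":0,"y":-80,"z":0,"ax":0,"ay":0,"az":0,"grip":0},{"x":0,"y":-120,"z":0,"ax":0,"ay":0,"az":0,"grip":0},{"x":0,"y":-170,"z":0,"ax":0,"ay":0,"az":0,"grip":0},{"x":0,"y":-200,"z":0,"ax":0,"ay":0,"az":0,"grip":0}]'; python3 -c "
from h import *
d=cam('wrist');crop(d,0,0,640,400,1,'w34')
d=cam('scene');crop(d,210,120,490,290,2.8,'s34')
d=cam('top');crop(d,180,130,440,300,3,'t34')
print(proj(d,(517,178,136)))"
```

```text
clock: 34.35
eef_pos: [519.9, 114.8, 105.4]
tool_rot: [-1.571, -0.005, -0.096]
force: [-0.1, -0.1, 0.1]
width: -0.3
clock: 34.85
eef_pos: [520.1, 115.8, 308.9]
tool_rot: [-1.569, -0.008, -0.096]
force: [0.6, 0.0, 0.3]
width: -0.3
[267.51364519 197.65495073]
```

View pics/w34.png

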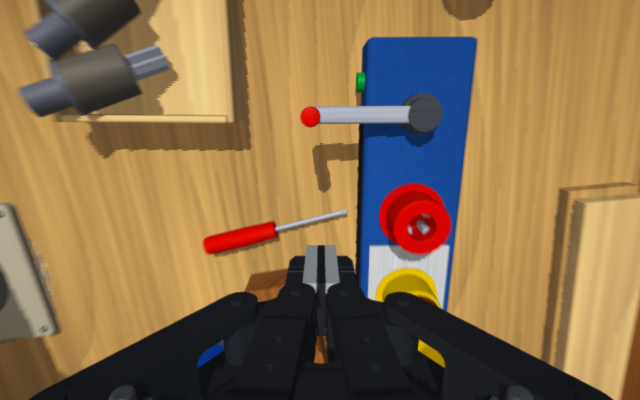

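View pics/s34.png

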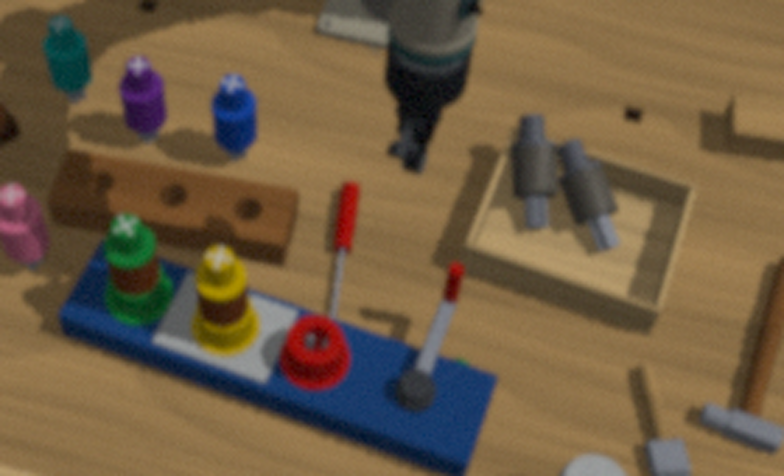

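```bash
python3 -m jog '[{"x":0,"y":0,"z":0,"ax":0,"ay":0,"az":0,"grip":0},{"x":0,"y":0,"z":0,"ax":0,"ay":0,"az":0,"grip":0},{"x":0,"y":0,"z":0,"ax":0,"ay":0,"az":0,"grip":0}]'; python3 -c "
from h import *
d=cam('scene')
b=np.array([288.75,211.75])-proj(d,(616.8,-61.2,198))
print(b,'green home',proj(d,(606.5,-170.4,198))+b,'key-stopped',proj(d,(606.5,-170.4,220))+b,'yel stopped',proj(d,(616.8,-61.2,220))+b)
crop(d,235,185,305,245,10,'s35')"
```

```text
clock: 35.3
eef_pos: [517.0, 116.7, 303.4]
tool_rot: [-1.572, 0.002, -0.094]
force: [0.0, -0.2, -0.5]
width: -0.2
[0.83103241 0.0496858 ] green home [255.30434432 200.05945281] key-stopped [254.44994513 195.86078361] yel stopped [288.36963104 207.64506352]
```

View pics/s35.png

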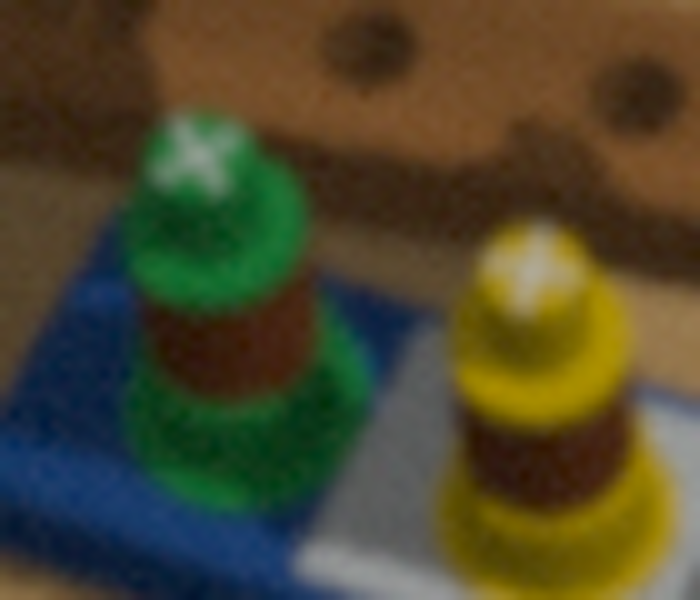

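```bash
python3 -c "
from cell import *
print(finish_job())"
```

```text
the job is handed in; nothing more can be done
None
```

The job is done and handed in at about 35 s of the 210 s allowed. No verdict was reported.

- **Worn drums:** I pulled both out of the red and yellow spindles and stood them in the crate. The crate was later knocked about 15 mm aside and they toppled against its near wall. Measured afterwards, their middles are still inside, at crate x/y of about (-40, -73) mm and (-37, 0) mm, and about 46–58 mm above the bench. They looked unmoved in the final scene picture.
- **Fresh drums:** only yellow and green were in the rack, and there was no red one. I turned each to match its keys, and both dropped in without resistance. In the last picture both knob tops are where a fully home drum's would be, within about 1 pixel. A drum stopped on the keys would show about 4 pixels higher.
- **Lock lever:** I swung it until it stopped moving and the force rose to about 12 N, with the picture agreeing with about 1.0 rad. It then followed the fingers back to rest.
- **Last checks:** the gripper is clear of everything. In the pictures I took, no other item on the bench had shifted.

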